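Pack a sausage bun in the counter keeper

ROBOT

A 6-joint arm with a two-finger parallel gripper is mounted at the origin on the work surface. World frame = base frame: x ahead of the robot, y to its left, z up, the work surface at z = 0. Lengths are in mm, angles in rad, forces in N, time in s.
With the tool pointing down it reaches from about 300 to 775 mm from the base axis. Payload 14.6 kg.
Tool frame: the origin (TCP) lies midway between the tips of the shut fingers; the grasp point (between the pads) lies 19 mm behind it (manip.grasp_offset is the distance from the TCP to the grasp point, in mm); z points along the fingers, y is the line along which they close (so a half turn about z gives the same grasp; the last joint's range is limited). The gripper opens to 94 mm and grips with 3 to 60 N. Pads are 16 mm wide; open, the fingers measure 119 mm over their backs; the gripper's body (75 mm by 177 mm) begins 78 mm behind the grasp point.
Start: joints at [1.223, 0.3, 1.521, -0, 1.321, -0.067], TCP at [152.416, 528.449, 205.446] pointing down, gripper open.
Joint ranges: [-3.03, 3.03], [-0.79, 2.21], [0.23, 2.52], [-1.04, 4.18], [0, 3.07], [-2.55, 2.55]. Speed limits (rad/s): [2.22, 2.22, 2.57, 3.14, 3.14, 3.14].

INTERFACE

Orientations are given as [roll, pitch, yaw] about the fixed x, y, z axes, in that order (R = Rz(yaw) Ry(pitch) Rx(roll)).
In Python, from cell import manip, viewer gives the robot as it stands. The module is installed in compiled form; this text tells all that it offers.
- The arm moves only by the tool move_arm, never from a script. Its argument "moves" is a list of rows, each a list of 4 numbers: the shift along the tool's x, y, z in m, then the turn about the tool's z in rad. A call has 1 to 12 rows; each row is the pose to reach, as a shift and turn from the pose commanded when the call began, along the tool's axes at that moment; what a row does not reach only later rows make up. A row lasts 1/10 s, in which the tool goes at most 50 mm and 8.59 degrees, less where a joint would pass 70% of its speed; a pose out of reach is approached as far as the arm can. A call with a gripper value outside its range is refused whole. "jaw" is the finger opening in m, from 0 to 0.094, set as the call begins (left out, the last holds). The fingers move at their own pace and stop on an object; "squeeze" is the grip in N (left out, the last holds). Time passes only in rows, so rows that repeat a pose let the fingers close. It gives the time, the measured TCP pose, the force, the opening and the grip force at its end, in the units of the state.
- manip.read_state(): the state, without advancing time (a new reading comes with each control period).
- viewer.camera(name): name is "scene" or "top" or "wrist"; returns a dict with "frame" (400x640x3 uint8, blue, green, red), "z_map" (400x640 float32, mm along the optical axis (not along the pixel's ray), 0 where there is no reading), "fx", "fy", "cx", "cy" (pixels), "D" ([k1, k2, p1, p2, k3] as OpenCV has them; the pictures are not rectified), "origin" and "orientation" of the camera in the world. Camera axes: x right, y down, z forward; pixel columns grow to the right and rows downward; lengths in mm; the calibration is good to about 2 mm. A picture is of the moment at which its call begins.
- manip.sign_off(): hands the job in; it is judged then, once.
The state is a dict: "clock": time; "joints": joint angles; "qd": joint speeds; "effort": joint torques, N m; "eef_pos": TCP position; "eef_rot": TCP orientation; "wrist_force": force on the tool from outside, world axes, zero at the start; "moment": the same for the moment, N m; "finger_gap": finger opening in mm; "finger_force": force on a finger pad.
Only numpy, scipy, OpenCV 4.12 (cv2) and the standard library are available. Lean on these libraries where they do the work, as an engineer would, in place of code of your own. Each camera call takes 0.05 s, during which the arm holds its last target. There are 200 camera calls.

TASK

Prise the keeper's lid up with the palette knife's blade and open it fully, then build the bun on the plate inside: heel at the bottom, every slice there is on it, the crown on top, all lying flat in one centred stack. Shut the lid completely over it and leave the knife lying flat on its board; do not disturb the tomatoes and the jar.

Things in the scene. Friction and masses are not known exactly. Their poses are not given: they have to be found in the camera images.
- keeper: Fixed steel plinth under a clear hinged dome lid, a low white plate in its middle. Origin on the counter below the plate's centre, z up, +x the hinge side, -x the prying side (faces roughly the robot's +y). Top 44 mm high from x = -48 to +72 mm, y = -80 to +80; in front a ledge 36 mm high from x = -98 to -48.
- plate (a point): Centre of the top face of the plate (100 mm across, 6 mm thick, fixed), 50 mm above the counter; here the stack is centred. Axes as the keeper.
- hinge (a point): Middle of the lid's hinge line, 72.5 mm to the keeper's +x side of the plate's centre and 44 mm above the counter; the hinge line runs along the keeper's y.
- lid (a joint): Angle of the clear dome lid (120 g): 0 shut, 1.6 rad fully open, standing upright beyond the hinge; the front rim rises and swings back. A stiff hinge (0.09 N m) holds it at any angle; 1.5 N at the rim lifts it. Shut, 145 x 145 mm, 94 mm high above its rim (inside 90), walls 5 mm, flat top, no handle.
- rim (a point): Middle of the lower outer edge of the lid's front wall, 145 mm from the hinge; moves with the lid. Shut, it is 44 mm above the counter at keeper x = -72, over the ledge: under the rim is a slot 8 mm high, open to the front over the lid's full width, 24 mm deep behind the rim.
- board: Fixed wooden board, 270 (its x) x 150 (its y) x 14 mm, on which the knife lies; origin at the centre of its underside.
- knife: Loose palette knife, about 90 g, 190 mm long. Origin on the underside of the handle at the grip point (near the centre of mass); x points to the blade's tip, z up. Handle (wood) 18 mm wide, 16 mm high, from x = -70 to +30 mm; steel blade 24 mm wide and 3 mm thick, from x = 30 to 120, centred 8 mm above the underside.
- knife_tip (a point): Middle of the blade's end, at x = 120, z = 8 mm in the knife's frame.
- heel: Bun heel: flat bread-coloured disc, 58 mm across, 16 mm thick, 40 g; origin at the centre of its flat underside, z up
- crown: Bun crown: domed bread-coloured disc, 58 mm across, upright side to 11 mm, 22 mm high at the middle, 40 g; origin at the centre of its flat underside, z up
- tomato1: Bystander tomato, 68 mm across, 53 mm high
- tomato2: Bystander tomato, as tomato1
- jar: Bystander jar, 64 mm across, 100 mm high
- slice1: Firm sausage slice: flat pinkish-brown disc, 54 mm across, 10 mm thick, 35 g; two to four slices are present, all alike; origin at the centre of its flat underside, z up
- slice2: Firm sausage slice: flat pinkish-brown disc, 54 mm across, 10 mm thick, 35 g; two to four slices are present, all alike; origin at the centre of its flat underside, z up
- slice3: Firm sausage slice: flat pinkish-brown disc, 54 mm across, 10 mm thick, 35 g; two to four slices are present, all alike; origin at the centre of its flat underside, z up
- slice4: Firm sausage slice: flat pinkish-brown disc, 54 mm across, 10 mm thick, 35 g; two to four slices are present, all alike; origin at the centre of its flat underside, z up
Not all that is in view belongs to the job. Leave any white look-alike of the crown alone. Leave any red look-alike of the slice4 alone.

How it is judged:
By the outcome, as a careful person would: the job done as asked, in the order asked, and still so for the second after the job is handed in, with the robot touching nothing.
Of slice1, slice2, slice3, slice4 only 2 to 4 are there at a start; the rules pass over those that are not, and their reading is None.
At some moment in a run one of knife may be knocked a few centimetres aside while the robot is not near it.
It also fails if it takes over 210 s, if anything falls off the work surface, if the arm or the gripper's body presses on something with over 40 N, if the wrist force passes 120 N, or if a joint passes its speed limit or range.

## Working session

There is one attempt and no reset: what is moved stays moved. The work goes in short steps, Python scripts to look and compute and a tool call to move; the robot and the scene stay as the last step left them, time stands still between calls to the robot, and variables do not carry over. Pictures are saved under pics/ and viewed, at most 14 in all, crops included, and the job is handed in when it is done.

Besides the shell and the picture viewer there is one more tool, called after "Request:" as name(argument=value, ...) on one line, values as JSON. move_arm: Moves the arm, as the interface text tells. Its arguments: {"type":"object","properties":{"moves":{"type":"array"},"jaw":{"type":"number"},"squeeze":{"type":"number"}},"required":["moves"]}

```bash
mkdir -p pics; cat > h.py <<'E'
import numpy as np, cv2
from cell import manip, viewer
from scipy.spatial.transform import Rotation as R
def cam(n):
    c=viewer.camera(n); return c
def Rc(c):
    o=np.array(c["orientation"],float)
    return o if o.shape==(3,3) else R.from_euler('xyz',o).as_matrix()
def pts(c):
    h,w=c["z_map"].shape
    u,v=np.meshgrid(np.arange(w),np.arange(h))
    K=np.array([[c["fx"],0,c["cx"]],[0,c["fy"],c["cy"]],[0,0,1.]])
    n=cv2.undistortPoints(np.stack([u,v],-1).reshape(-1,1,2).astype(float),K,np.array(c["D"],float)).reshape(h,w,2)
    z=c["z_map"].astype(float)
    P=np.dstack([n*z[...,None],z])
    W=P@Rc(c).T+np.array(c["origin"])
    W[z==0]=np.nan
    return W
def save(c,name): cv2.imwrite('pics/'+name+'.png',c["frame"])
E
python3 - <<'E'
from h import *
import pickle
for n in ("top","scene"):
    c=cam(n); save(c,n+'0'); pickle.dump(c,open(n+'0.pkl','wb')); print(n,c["origin"],c["orientation"],c["fx"])
print(manip.read_state())
E
```

```text
top [ 487.88690624   81.09074459 1128.42869054] [-3.02047469 -0.02427125 -1.5728248 ] 450.3289505189789
scene [1318.70170384 -287.28495314  825.99319619] [-2.31836021e+00  1.48756479e-03  1.12823931e+00] 509.59068029140633
{'clock': 0.1, 'joints': array([ 1.22336078e+00,  3.00400908e-01,  1.52147427e+00, -8.82884616e-07,
        1.32069430e+00, -6.65827584e-02]), 'qd': array([-0.00012664, -0.00145382, -0.00138308, -0.0006679 ,  0.00032207,
       -0.00161302]), 'effort': array([ 1.06860763e-03, -5.32635498e+01, -3.53295708e+01,  7.09553459e-02,
        2.33792252e-02,  2.13949733e-05]), 'eef_pos': array([152.36668066, 528.24927195, 204.97001573]), 'eef_rot': array([-3.14061794e+00, -6.41378238e-05,  2.86074005e+00]), 'wrist_force': array([-0.09003279, -0.42300336, -0.04015712]), 'moment': array([-0.01896563,  0.0346153 , -0.04413802]), 'finger_force': 0.0, 'finger_gap': 94.10068531355817}
```

View pics/top0.png

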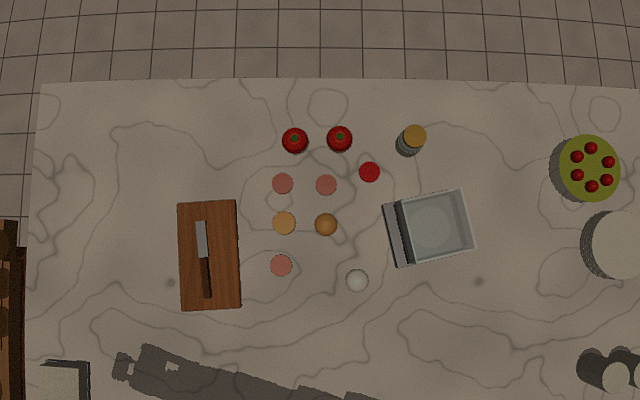

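View pics/scene0.png

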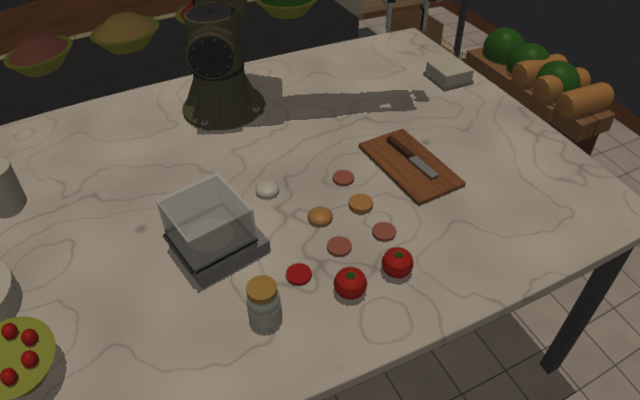

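```bash
python3 - <<'E'
from h import *
import pickle
c=pickle.load(open('top0.pkl','rb')); W=pts(c); f=c["frame"]
def blob(u,v,name,tol=40):
    m=np.zeros((402,642),np.uint8); g=cv2.GaussianBlur(f,(3,3),0)
    cv2.floodFill(g.copy(),m,(u,v),0,(14,)*3,(14,)*3,4|cv2.FLOODFILL_MASK_ONLY|cv2.FLOODFILL_FIXED_RANGE|(255<<8))
    m=m[1:-1,1:-1]>0; P=W[m]; P=P[~np.isnan(P[:,0])]
    z=np.median(P[:,2]); q=P[abs(P[:,2]-z)<6]
    (cx,cy),(a,b),an=cv2.minAreaRect(q[:,:2].astype(np.float32))
    print(name,f[v,u],m.sum(),'mean',q.mean(0).round(1),'rect',round(cx,1),round(cy,1),round(a,1),round(b,1),round(an,1),'zmax',P[:,2].max().round(1))
for n,u,v in [('sA',283,184),('sB',326,185),('sC',281,265),('red',369,172),('heel',284,223),('crown',326,224),('white',357,281),('blade',202,240),('handle',206,278),('ledge',397,235),('tom1',295,147),('tom2',340,145),('jar',415,132)]: blob(u,v,n)
for u,v in [(385,204),(398,267),(407,264),(395,204),(400,198),(463,188),(475,247),(408,265),(433,225),(201,222),(207,297),(197,240),(300,330)]: print(u,v,W[v,u].round(1))
big=cv2.resize(f[170:320,170:490],None,fx=2.5,fy=2.5,interpolation=cv2.INTER_CUBIC); cv2.imwrite('pics/crop1.png',big)
E
```

```text
sA [ 51  67 115] 333 mean [664.3 172.1  10.4] rect 664.6 172.4 49.3 50.0 45.5 zmax 18.3
sB [ 61  74 121] 342 mean [660.6  61.7  10.2] rect 660.6 61.2 49.3 50.4 0.1 zmax 16.0
sC [ 64  82 128] 358 mean [458.9 174.2  10. ] rect 459.0 174.2 50.8 49.1 46.3 zmax 15.3
red [  9   9 112] 298 mean [693.8 -47.5  10. ] rect 693.8 -47.6 46.4 49.9 89.3 zmax 16.8
heel [ 57  99 134] 380 mean [564.5 167.5  16. ] rect 564.3 167.7 52.3 49.8 0.7 zmax 22.7
crown [ 51  97 131] 106 mean [556.4  64.4  20.6] rect 556.7 64.0 27.3 24.7 0.0 zmax 26.8
white [120 138 134] 143 mean [418.9 -11.   20.7] rect 419.3 -11.6 29.5 31.9 89.1 zmax 25.2
blade [ 90  96 100] 303 mean [523.3 368.5  23.9] rect 523.7 368.8 86.5 22.9 6.9 zmax 29.5
handle [17 29 56] 265 mean [428.7 356.8  30.1] rect 429.3 357.0 95.9 16.5 6.4 zmax 36.2
ledge [89 95 99] 634 mean [ 531.3 -106.8   35.7] rect 534.1 -113.0 162.5 42.2 15.3 zmax 140.6
tom1 [  2   6 105] 296 mean [768.1 140.7  48.2] rect 770.0 140.7 53.9 49.6 0.8 zmax 56.8
tom2 [ 13  11 106] 298 mean [773.5  29.7  47.7] rect 774.1 29.5 49.6 51.8 89.8 zmax 54.7
jar [ 42  91 118] 378 mean [ 765.1 -147.6   99.6] rect 764.6 -147.3 51.4 52.6 89.0 zmax 104.7
385 204 [608.  -82.8  37.2]
398 267 [ 454.5 -113.1   33. ]
407 264 [ 461.6 -134.4   37.9]
395 204 [ 604.8 -102.5   66.3]
400 198 [ 6.275e+02 -1.271e+02  2.000e-01]
463 188 [ 653.5 -292.3    1.1]
475 247 [ 500.1 -271.3  134.4]
408 265 [ 459.1 -137.9   32.2]
433 225 [ 550.2 -176.3  132.8]
201 222 [564.4 369.7  24.9]
207 297 [382.2 349.9  29.2]
197 240 [520.1 379.   23.2]
300 330 [299.  125.8  -4.1]
```

View pics/crop1.png

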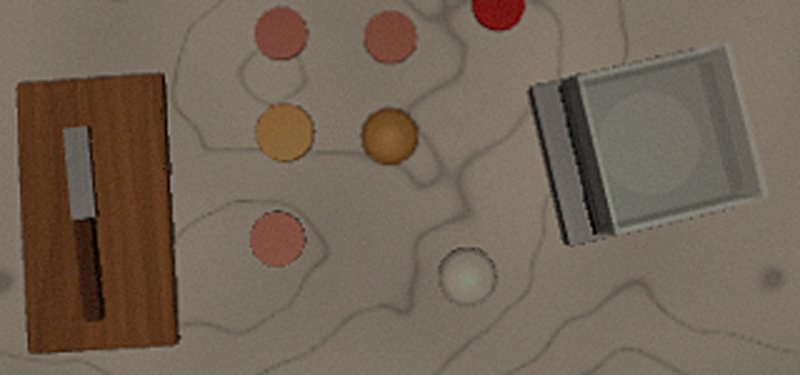

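```bash
cat >> h.py <<'E'
def go(x,y,z,yaw,s=None):
    "shift (m) in tool axes + turn (rad) from the present pose"
    s=s or manip.read_state(); p=np.array(s["eef_pos"]); Rm=R.from_euler('xyz',s["eef_rot"])
    y0=s["eef_rot"][2]; d=Rm.inv().apply(np.array([x,y,z])-p)/1000
    t=-((yaw-y0+np.pi)%(2*np.pi)-np.pi)
    print('move',d.round(4),'turn',round(t,4))
E
python3 - <<'E'
from h import *
import pickle
c=pickle.load(open('top0.pkl','rb')); W=pts(c).reshape(-1,3)
n=(W[:,0]>430)&(W[:,0]<680)&(W[:,1]<-60)&(W[:,1]>-320)
for lo,hi in((132,142),(33,39)):
    q=W[n&(W[:,2]>lo)&(W[:,2]<hi)]; r=cv2.minAreaRect(q[:,:2].astype(np.float32)); print(lo,len(q),r,q.mean(0))
# scene cam too
c=pickle.load(open('scene0.pkl','rb')); W=pts(c).reshape(-1,3)
n=(W[:,0]>430)&(W[:,0]<680)&(W[:,1]<-60)&(W[:,1]>-320)
for lo,hi in((132,142),(33,39),(41,46),(48,52)):
    q=W[n&(W[:,2]>lo)&(W[:,2]<hi)]; print(lo,len(q),cv2.minAreaRect(q[:,:2].astype(np.float32)) if len(q)>5 else '')
go(449.1,359.5,120,np.pi+0.1244)
go(449.1,359.5,16,np.pi+0.1244)
E
```

```text
132 4158 ((551.51904296875, -189.35073852539062), (146.8882598876953, 147.58633422851562), 12.5405855178833) [ 550.9593102  -188.27378949  137.47830422]
33 617 ((543.3746337890625, -151.74290466308594), (161.3943634033203, 121.16764831542969), 12.68732738494873) [ 532.76177001 -106.57780006   35.81091362]
132 3695 ((550.4659423828125, -191.02081298828125), (150.89004516601562, 147.88729858398438), 11.662429809570312)
33 280 ((615.953125, -161.56582641601562), (52.5169563293457, 176.29196166992188), 23.629491806030273)
41 236 ((597.2386474609375, -209.4619903564453), (223.3875274658203, 113.08102416992188), 59.43927764892578)
48 266 ((595.0550537109375, -218.09063720703125), (205.58570861816406, 103.29448699951172), 58.15973663330078)
move [-0.3319 -0.0798  0.085 ] turn -0.4053
move [-0.3319 -0.0797  0.189 ] turn -0.4053
```

Request:
move_arm(moves=[[-0.332, -0.08, 0.085, -0.405], [-0.332, -0.08, 0.085, -0.405], [-0.332, -0.08, 0.085, -0.405], [-0.332, -0.08, 0.085, -0.405], [-0.332, -0.08, 0.085, -0.405], [-0.332, -0.08, 0.085, -0.405], [-0.332, -0.08, 0.085, -0.405], [-0.332, -0.08, 0.085, -0.405], [-0.332, -0.08, 0.085, -0.405], [-0.332, -0.08, 0.085, -0.405], [-0.332, -0.08, 0.085, -0.405], [-0.332, -0.08, 0.085, -0.405]], jaw=0.05)

```text
clock: 1.3
eef_pos: [448.4, 360.5, 121.0]
eef_rot: [3.141, 0.001, -3.016]
wrist_force: [-0.2, -0.4, -0.6]
finger_gap: 49.9
finger_force: 0.0
```

```bash
python3 - <<'E'
from h import *
c=cam("top"); W=pts(c); save(c,'top1')
s=manip.read_state(); print(s["clock"],s["eef_pos"],s["eef_rot"])
c=cam("wrist"); save(c,'wrist1'); W=pts(c)
m=(W[...,2]>27)&(W[...,2]<34)&(W[...,0]<560)
q=W[m]; print(cv2.minAreaRect(q[:,:2].astype(np.float32)),q.mean(0),len(q))
go(449.1,359.5,16,np.pi+0.1244)
E
```

```text
1.35 [448.51733214 360.37672949 120.8829387 ] [ 3.14128526e+00  5.02251213e-04 -3.01591226e+00]
((430.15460205078125, 356.7341613769531), (98.2413101196289, 17.585498809814453), 6.567171573638916) [427.73206795 356.30868412  28.79218244] 2135
move [-0.0003 -0.0008  0.1048] turn 0.001
```

View pics/wrist1.png

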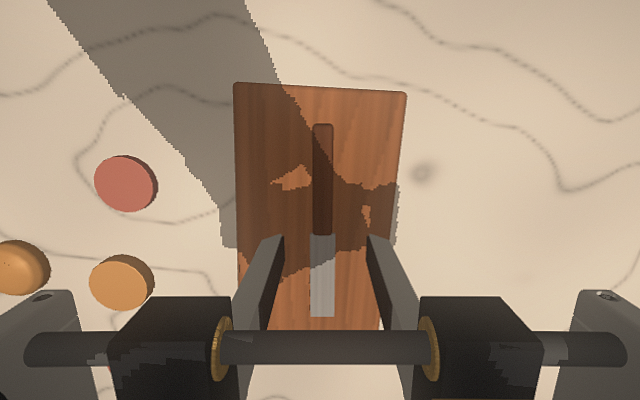

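Request:
move_arm(moves=[[0, -0.001, 0.05, 0], [0, -0.001, 0.085, 0], [0, -0.001, 0.1045, 0], [0, -0.001, 0.1045, 0], [0, -0.001, 0.1045, 0], [0, -0.001, 0.1045, 0]])

```text
clock: 2.0
eef_pos: [449.2, 358.9, 16.1]
eef_rot: [3.141, 0.0, -3.017]
wrist_force: [0.7, -0.0, -0.3]
finger_gap: 49.9
finger_force: 0.0
```

Request:
move_arm(moves=[[0, 0, 0, 0], [0, 0, 0, 0], [0, 0, 0, 0], [0, 0, 0, 0], [0, 0, 0, 0], [0, 0, 0, 0], [0, 0, 0, 0], [0, 0, 0, 0]], jaw=0.01, squeeze=40)

```text
clock: 2.8
eef_pos: [449.4, 358.6, 16.0]
eef_rot: [-3.142, -0.0, -3.017]
wrist_force: [0.9, -0.1, 0.8]
finger_gap: 17.6
finger_force: 40.0
```

Request:
move_arm(moves=[[0, 0, -0.03, 0], [0, 0, -0.07, 0], [0, 0, -0.1, 0], [0, 0, -0.1, 0], [0, 0, -0.1, 0]])

```text
clock: 3.3
eef_pos: [449.3, 358.6, 115.9]
eef_rot: [3.141, 0.0, -3.017]
wrist_force: [-0.2, 0.1, -1.8]
finger_gap: 17.2
finger_force: 40.0
```

```bash
python3 - <<'E'
from h import *
s=manip.read_state(); print(s)
c=cam("top"); W=pts(c); save(c,'top2'); 
m=(abs(W[...,1]-365)<60)&(W[...,2]>60)&(W[...,0]>470)&(W[...,0]<620)
q=W[m]; q=q[q[:,2]<125]; print(len(q),cv2.minAreaRect(q[:,:2].astype(np.float32)),q.mean(0)); 
for a in range(480,590,10):
    w=q[abs(q[:,0]-a)<5]; print(a,len(w),w.mean(0) if len(w) else '')
c=cam("scene"); W=pts(c); save(c,'scene2')
m=(abs(W[...,1]-365)<60)&(W[...,2]>60)&(W[...,0]>470)&(W[...,0]<620)
q=W[m]; q=q[q[:,2]<125];
for a in range(480,590,10):
    w=q[abs(q[:,0]-a)<5]; print(a,len(w),w.mean(0) if len(w) else '')
E
```

```text
{'clock': 3.3, 'joints': array([ 6.09809887e-01,  4.40406485e-01,  1.54675875e+00,  1.71294412e-05,
        1.15397945e+00, -1.08518024e+00]), 'qd': array([ 0.00039659,  0.02879823,  0.02027976, -0.00093779, -0.00695496,
        0.00118337]), 'effort': array([ 3.12149967e-02, -6.19279432e+01, -3.49892807e+01,  1.73698162e-02,
        1.97905367e-01,  4.57692295e-04]), 'eef_pos': array([449.31958693, 358.56335579, 115.89364341]), 'eef_rot': array([ 3.14136971e+00,  3.88860157e-04, -3.01740583e+00]), 'wrist_force': array([-0.22508434,  0.05867734, -1.80013437]), 'moment': array([ 0.07613883,  0.00287532, -0.01579842]), 'finger_force': 39.998010993003845, 'finger_gap': 17.225625167819828}
294 ((524.3024291992188, 369.2385559082031), (88.16465759277344, 24.315916061401367), 6.554694652557373) [525.88456212 368.74045277 122.92056897]
480 5 [482.85602594 356.08865591 123.41415631]
490 43 [490.7149334  364.28945603 123.20431068]
500 34 [500.30140525 365.39669887 123.29100357]
510 35 [510.14540257 367.4320808  122.99058403]
520 28 [520.54554297 369.14487424 122.49790147]
530 29 [530.67787471 370.64770495 122.83710043]
540 36 [540.37454225 370.9088972  122.74433942]
550 30 [549.22095226 371.69037008 122.99931152]
560 40 [559.85568235 372.3809084  122.75724923]
570 14 [567.17351268 371.26321267 122.56742035]
580 0 
480 15 [480.43624339 362.98552946 123.01596507]
490 17 [489.10151466 358.91323739 123.14042897]
500 18 [499.3106572  362.8826528  123.20017278]
510 24 [510.25810483 364.06584169 123.37390682]
520 22 [520.49046649 366.30893524 122.95367654]
530 22 [530.10108433 368.01517045 123.3127472 ]
540 25 [539.77976727 369.73444478 123.03214365]
550 23 [549.12821956 370.48106635 123.04734699]
560 26 [560.06149426 374.3899508  122.86319375]
570 9 [566.26501705 367.3542712  122.26475768]
580 0
```

```bash
cat >> h.py <<'E'
C=np.array([551.,-189.7]); A=-1.354
kx=np.array([np.cos(A),np.sin(A)]); ky=np.array([-kx[1],kx[0]])
def kw(x,y=0): return C+x*kx+y*ky
YW=A+np.pi
def tok(p): d=np.array(p[:2])-C; return d@kx,d@ky
E
python3 -c "
from h import *
print(kw(-245)); go(*kw(-245),115,YW)"
```

```text
[498.29999726  49.56493623]
move [-1.080e-02 -3.124e-01 -1.000e-04] turn 1.4781
```

Request:
move_arm(moves=[[-0.0108, -0.3124, 0, 1.478], [-0.0108, -0.3124, 0, 1.478], [-0.0108, -0.3124, 0, 1.478], [-0.0108, -0.3124, 0, 1.478], [-0.0108, -0.3124, 0, 1.478], [-0.0108, -0.3124, 0, 1.478], [-0.0108, -0.3124, 0, 1.478], [-0.0108, -0.3124, 0, 1.478], [-0.0108, -0.3124, 0, 1.478], [-0.0108, -0.3124, 0, 1.478], [-0.0108, -0.3124, 0, 1.478], [-0.0108, -0.3124, 0, 1.478]])

```text
clock: 4.6
eef_pos: [498.4, 49.9, 115.2]
eef_rot: [-3.14, -0.0, 1.792]
wrist_force: [0.3, 0.0, -0.3]
finger_gap: 17.4
finger_force: 40.0
```

Request:
move_arm(moves=[[0, 0, 0.04, 0], [0, 0, 0.081, 0], [0, 0, 0.081, 0], [0, 0, 0.081, 0]])

```text
clock: 5.0
eef_pos: [498.8, 50.0, 35.4]
eef_rot: [-3.141, -0.0, 1.79]
wrist_force: [-0.7, 0.2, 0.3]
finger_gap: 17.9
finger_force: 40.0
```

```bash
python3 - <<'E'
from h import *
s=manip.read_state(); print(s["clock"],s["eef_pos"],s["eef_rot"],s["wrist_force"],tok(s["eef_pos"]))
for n in ("top","scene"):
    c=cam(n); W=pts(c); save(c,n+'3')
    P=W.reshape(-1,3); K=np.c_[(P[:,:2]-C)@kx,(P[:,:2]-C)@ky,P[:,2]]
    m=(K[:,0]>-205)&(K[:,0]<-110)&(abs(K[:,1])<25)&(K[:,2]>25)&(K[:,2]<60); q=K[m]
    print(n,len(q))
    for a in range(-205,-110,15):
        w=q[abs(q[:,0]-a)<8]; print(a,len(w),w.mean(0).round(1) if len(w) else '')
    if len(q): print(q[:,0].max())
    m=(K[:,0]>-98)&(K[:,0]<-76)&(abs(K[:,1])<70)&(K[:,2]>25)&(K[:,2]<60); q=K[m]; print('ledge z',np.median(q[:,2]))
    m=(abs(K[:,0])<60)&(abs(K[:,1])<60)&(K[:,2]>125)&(K[:,2]<150); q=K[m]; print('top z',np.median(q[:,2]))
go(*kw(-180),34,YW)
E
```

```text
5.0 [498.8090928   49.97081581  35.4434054 ] [-3.14052732e+00 -1.95509911e-04  1.78974325e+00] [-0.7320293   0.22273362  0.26640297] (np.float64(-245.28687108241436), np.float64(0.5844839535127763))
top 108
-205 0 
-190 0 
-175 0 
-160 7 [-153.1   -1.9   43.5]
-145 66 [-144.8    1.7   43. ]
-130 44 [-132.8    1.7   43.1]
-115 0 
-127.2363817570354
ledge z 35.62862919774034
top z 137.5328921922545
scene 298
-205 26 [-200.5    1.9   44.6]
-190 55 [-190.     1.7   44.3]
-175 59 [-174.9    1.7   44.4]
-160 58 [-159.8    1.2   44.3]
-145 61 [-145.2    1.1   44.1]
-130 53 [-130.6    1.4   44.3]
-115 0 
-123.5272299376005
ledge z 37.7725557961665
top z 138.67623474226855
move [-0.0651 -0.0017  0.0029] turn 0.0014
```

Request:
move_arm(moves=[[-0.01, -0.0015, 0, 0], [-0.02, -0.0015, 0, 0], [-0.02, -0.0015, 0, 0], [-0.02, -0.0015, 0, 0], [-0.02, -0.0015, 0, 0]])

```text
clock: 5.6
eef_pos: [501.6, 30.1, 35.0]
eef_rot: [3.142, -0.0, 1.788]
wrist_force: [-0.2, -0.4, -1.1]
finger_gap: 17.6
finger_force: 40.0
```

```bash
python3 - <<'E'
from h import *
s=manip.read_state(); print(s["clock"],s["eef_pos"],s["eef_rot"],s["wrist_force"],tok(s["eef_pos"]))
for n in ("top","scene"):
    c=cam(n); W=pts(c); save(c,n+'4')
    P=W.reshape(-1,3); K=np.c_[(P[:,:2]-C)@kx,(P[:,:2]-C)@ky,P[:,2]]
    m=(K[:,0]>-175)&(K[:,0]<-100)&(abs(K[:,1])<12)&(K[:,2]>30)&(K[:,2]<60); q=K[m]
    print(n,len(q),q.mean(0), np.median(q[:,2]))
    for sg in (-1,1):
        m=(K[:,0]>-95)&(K[:,0]<-78)&(abs(K[:,1]-sg*40)<25)&(K[:,2]>25)&(K[:,2]<60); q=K[m]; print('ledge z',np.median(q[:,2]),len(q))
E
```

```text
5.6 [501.61945077  30.06607294  35.0491019 ] [ 3.14154996e+00 -1.07241897e-05  1.78764480e+00] [-0.24616075 -0.41178096 -1.1277731 ] (np.float64(-225.24355309956857), np.float64(-0.9524951670171641))
top 74 [-116.64708272   -0.63899789   42.82240263] 42.589185968360084
ledge z 35.473559936004335 138
ledge z 35.75451676884245 139
scene 225 [-140.86093034    0.19034772   42.76380279] 42.82688399499227
ledge z nan 0
ledge z 37.752629283094166 59
  return _methods._mean(a, axis=axis, dtype=dtype,
  ret = ret.dtype.type(ret / rcount)
```

Request:
move_arm(moves=[[0, 0.0005, 0.0012, 0], [-0.01, 0.0005, 0.0012, 0], [-0.02, 0.0005, 0.0012, 0], [-0.03, 0.0005, 0.0012, 0], [-0.038, 0.0005, 0.0012, 0], [-0.047, 0.0005, 0.0012, 0], [-0.047, 0.0005, 0.0012, 0], [-0.047, 0.0005, 0.0012, 0]])

```text
clock: 6.5
eef_pos: [512.2, -15.9, 33.7]
eef_rot: [-3.141, -0.0, 1.787]
wrist_force: [-0.5, -0.8, -1.8]
finger_gap: 17.5
finger_force: 40.0
```

```bash
python3 - <<'E'
from h import *
s=manip.read_state(); print(s["clock"],s["eef_pos"],s["eef_rot"],s["wrist_force"],tok(s["eef_pos"]))
c=cam("scene"); f=cv2.resize(c["frame"][150:310,120:320],None,fx=3,fy=3); cv2.imwrite('pics/scene5.png',f)
E
```

```text
6.5 [512.19472545 -15.86943576  33.70535806] [-3.14148688e+00 -9.81293534e-05  1.78727316e+00] [-0.47793133 -0.81611509 -1.76673132] (np.float64(-178.10855895012634), np.float64(-0.5055931767903472))
```

View pics/scene5.png

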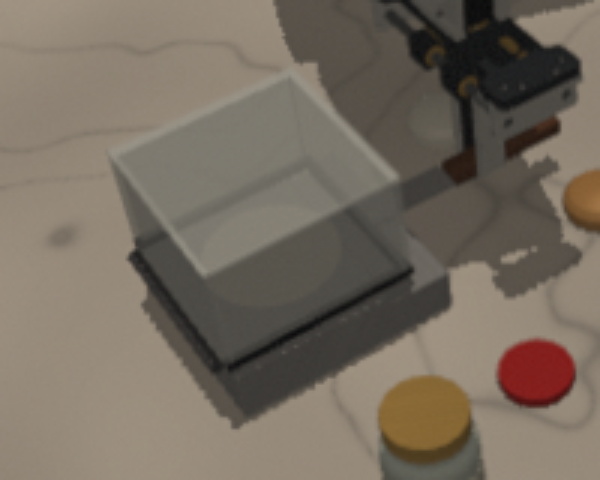

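Request:
move_arm(moves=[[0, 0, -0.003, 0], [0, 0, -0.008, 0], [-0.001, 0, -0.017, 0], [-0.002, 0, -0.024, 0], [-0.003, 0, -0.031, 0], [-0.005, 0, -0.038, 0], [-0.007, 0, -0.044, 0], [-0.009, 0, -0.051, 0], [-0.012, 0, -0.057, 0], [-0.015, 0, -0.064, 0], [-0.019, 0, -0.07, 0], [-0.019, 0, -0.07, 0]], squeeze=55)

```text
clock: 7.75
eef_pos: [516.8, -34.8, 104.7]
eef_rot: [3.14, 0.001, 1.787]
wrist_force: [-0.3, -0.1, -1.9]
finger_gap: 17.2
finger_force: 55.0
```

```bash
python3 - <<'E'
from h import *
s=manip.read_state(); print(s["clock"],s["eef_pos"],s["eef_rot"],s["wrist_force"],tok(s["eef_pos"]))
c=cam("scene"); f=cv2.resize(c["frame"][130:290,120:320],None,fx=3,fy=3); cv2.imwrite('pics/scene6.png',f)
E
```

```text
7.75 [516.795888   -34.82805662 104.65218825] [3.14037693e+00 6.16364049e-04 1.78741021e+00] [-0.28604097 -0.0932905  -1.85432991] (np.float64(-158.60401001259658), np.float64(-0.09017483775204795))
```

View pics/scene6.png

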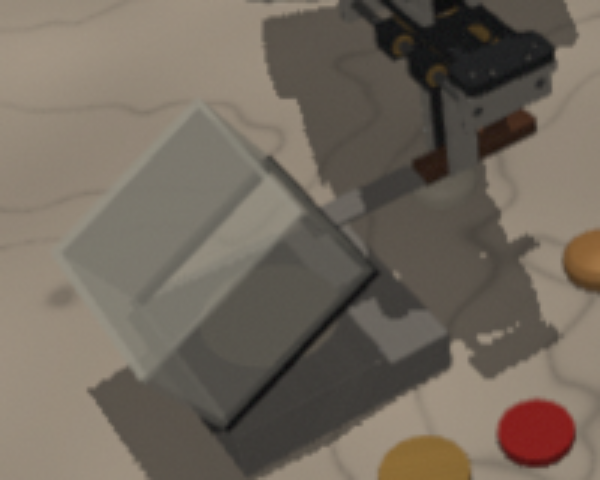

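Request:
move_arm(moves=[[-0.006, 0, -0.006, 0], [-0.01, 0, -0.011, 0], [-0.015, 0, -0.017, 0], [-0.02, 0, -0.022, 0], [-0.026, 0, -0.027, 0], [-0.032, 0, -0.032, 0], [-0.038, 0, -0.037, 0], [-0.044, 0, -0.042, 0], [-0.057, 0, -0.05, 0], [-0.069, 0, -0.057, 0], [-0.075, 0, -0.06, 0], [-0.075, 0, -0.06, 0]])

```text
clock: 9.0
eef_pos: [532.8, -108.6, 164.2]
eef_rot: [3.141, 0.001, 1.787]
wrist_force: [-0.8, -0.4, -0.8]
finger_gap: 17.7
finger_force: 55.0
```

Request:
move_arm(moves=[[-0.02, 0, 0, 0], [-0.04, 0, 0, 0], [-0.055, 0, 0, 0], [-0.065, 0, -0.001, 0], [-0.075, 0, -0.002, 0], [-0.085, 0, -0.004, 0], [-0.095, 0, -0.005, 0], [-0.105, 0, -0.006, 0], [-0.105, 0, -0.006, 0]])

```text
clock: 9.9
eef_pos: [555.2, -211.2, 169.8]
eef_rot: [3.141, 0.0, 1.787]
wrist_force: [-0.2, -0.3, 0.2]
finger_gap: 17.4
finger_force: 55.0
```

```bash
python3 - <<'E'
from h import *
s=manip.read_state(); print(s["clock"],s["eef_pos"],s["eef_rot"],s["wrist_force"],tok(s["eef_pos"]))
c=cam("scene"); f=cv2.resize(c["frame"][70:270,80:300],None,fx=3,fy=3); cv2.imwrite('pics/scene7.png',f)
E
```

```text
9.9 [ 555.24512877 -211.18026819  169.79165391] [3.14141768e+00 3.60290231e-04 1.78694044e+00] [-0.22965546 -0.26138526  0.15574644] (np.float64(21.890584886510275), np.float64(-0.47469276547166533))
```

View pics/scene7.png

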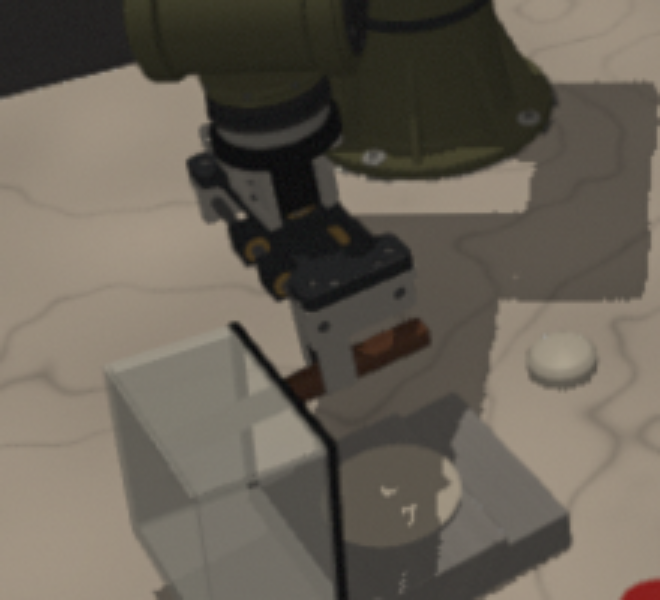

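Request:
move_arm(moves=[[-0.008, 0, 0, 0], [-0.016, 0, 0, 0], [-0.022, 0, 0, 0], [-0.026, 0, 0, 0], [-0.028, 0, 0, 0], [-0.03, 0, 0, 0], [-0.03, 0, 0, 0]])

```text
clock: 10.65
eef_pos: [561.0, -236.4, 168.9]
eef_rot: [-3.14, -0.007, 1.789]
wrist_force: [-6.0, 21.0, 1.5]
finger_gap: 17.2
finger_force: 55.0
```

```bash
python3 - <<'E'
from h import *
s=manip.read_state(); print(s["clock"],s["eef_pos"],s["eef_rot"],s["wrist_force"],tok(s["eef_pos"]))
for n in("top","scene"):
  c=cam(n); save(c,n+'8'); P=pts(c).reshape(-1,3); K=np.c_[(P[:,:2]-C)@kx,(P[:,:2]-C)@ky,P[:,2]]
  m=(K[:,0]>40)&(K[:,0]<200)&(abs(K[:,1])<80)&(K[:,2]>60)&(K[:,2]<215); q=K[m]; print(n,len(q))
  for y0 in (-72,-45,45,72):
    w=q[abs(q[:,1]-y0)<10]; w=w[w[:,2]>170] 
    if len(w): print(y0,len(w),'x',np.percentile(w[:,0],[2,98]).round(1),'z',np.percentile(w[:,2],[2,50,98]).round(1), 'slope',np.polyfit(w[:,0],w[:,2],1).round(3))
  for z0 in (70,100,130,160):
    w=q[abs(q[:,2]-z0)<10]; print(z0,len(w),np.percentile(w[:,0],[1,10,50,90,99]).round(1) if len(w) else '')
E
```

```text
10.65 [ 560.98193127 -236.36032251  168.92688797] [-3.1396974  -0.00672914  1.78900784] [-6.03037631 21.01123077  1.47600457] (np.float64(47.715211822538016), np.float64(-0.288461122392782))
top 308
-72 46 x [136.6 163.3] z [182.4 185.9 189.9] slope [-8.60000e-02  1.98807e+02]
-45 34 x [123.2 151.8] z [183.8 186.1 190.6] slope [-3.20000e-02  1.90833e+02]
45 34 x [76.1 90. ] z [185.9 189.  192.2] slope [ -0.225 207.458]
72 23 x [ 79.7 168.4] z [182.  188.3 190. ] slope [-4.10000e-02  1.91804e+02]
70 12 [ 71.6  71.7  72.1  89.4 103.4]
100 12 [72.1 72.7 74.  92.5 98.5]
130 0 
160 1 [76.1 76.1 76.1 76.1 76.1]
scene 5765
-72 189 x [ 80.1 171.2] z [184.9 188.2 192.2] slope [-5.40000e-02  1.94739e+02]
-45 339 x [ 80.1 171.2] z [185.1 188.2 191.7] slope [-3.90000e-02  1.92949e+02]
45 418 x [ 79.8 170. ] z [185.  188.4 192.1] slope [-5.80000e-02  1.95591e+02]
72 612 x [ 79.1 170.3] z [170.4 184.1 191.2] slope [-2.00000e-02  1.84939e+02]
70 384 [ 74.6  84.1 127.8 167.3 168.6]
100 405 [ 75.8  86.  130.5 168.4 169.4]
130 437 [ 76.8  86.6 132.  169.4 170.7]
160 474 [ 76.6  85.9 131.4 170.4 171.4]
```

Request:
move_arm(moves=[[0.02, 0, 0, 0], [0.06, 0, 0, 0], [0.11, 0, 0, 0], [0.16, 0, 0, 0], [0.2, 0, 0, 0], [0.2, 0, 0, 0]])

```text
clock: 11.35
eef_pos: [517.8, -40.5, 170.2]
eef_rot: [3.141, -0.0, 1.792]
wrist_force: [0.6, -0.4, -0.0]
finger_gap: 17.4
finger_force: 55.0
```

```bash
python3 -c "
from h import *
s=manip.read_state(); print(s['eef_pos'],s['eef_rot'],s['wrist_force'])
go(449.3,358.6,130,-3.017)"
```

```text
[517.81452683 -40.52171496 170.15828276] [ 3.14110493e+00 -3.22133232e-04  1.79166976e+00] [ 0.59172654 -0.42730521 -0.01601619]
move [0.4044 0.0206 0.0403] turn -1.4745
```

Request:
move_arm(moves=[[0.4044, 0.0206, 0.04, -1.4745], [0.4044, 0.0206, 0.04, -1.4745], [0.4044, 0.0206, 0.04, -1.4745], [0.4044, 0.0206, 0.04, -1.4745], [0.4044, 0.0206, 0.04, -1.4745], [0.4044, 0.0206, 0.04, -1.4745], [0.4044, 0.0206, 0.04, -1.4745], [0.4044, 0.0206, 0.04, -1.4745], [0.4044, 0.0206, 0.04, -1.4745], [0.4044, 0.0206, 0.04, -1.4745], [0.4044, 0.0206, 0.04, -1.4745], [0.4044, 0.0206, 0.04, -1.4745]])

```text
clock: 12.55
eef_pos: [452.1, 354.8, 129.8]
eef_rot: [-3.142, 0.0, -3.025]
wrist_force: [0.5, -0.1, -0.9]
finger_gap: 17.5
finger_force: 55.0
```

```bash
python3 - <<'E'
from h import *
s=manip.read_state(); print(s["clock"],s["eef_pos"],s["eef_rot"])
z=s["eef_pos"][2]
for n in("top","scene"):
  c=cam(n); save(c,n+'9'); W=pts(c)
  m=(abs(W[...,1]-365)<60)&(W[...,2]>60)&(W[...,0]>485)&(W[...,0]<620)
  q=W[m]; q=q[q[:,2]<z+10]; print(n,len(q),cv2.minAreaRect(q[:,:2].astype(np.float32)),q.mean(0),np.polyfit(q[:,0],q[:,2],1))
  if n=="top":
    m=(W[...,0]<800)&(W[...,0]>300)&(W[...,1]>230)&(W[...,2]>10)&(W[...,2]<18); q=W[m]; print('board',cv2.minAreaRect(q[:,:2].astype(np.float32)))
go(449.3,358.6,16,-3.017)
E
```

```text
12.55 [452.0712062  354.84529865 129.75357367] [-3.14151978e+00  1.45388129e-04 -3.02534737e+00]
top 353 ((528.0186157226562, 364.9548645019531), (86.3635482788086, 24.002338409423828), 5.900845527648926) [528.27493809 364.35606989 137.04776323] [4.69688853e-03 1.34566515e+02]
board ((463.49078369140625, 589.77734375), (272.9692687988281, 627.0520629882812), 5.1636223793029785)
scene 178 ((528.7496337890625, 364.44219970703125), (87.11199188232422, 28.925954818725586), 5.587555408477783) [529.33347305 363.09317065 138.27356798] [3.70351933e-04 1.38077528e+02]
move [0.0022 0.0041 0.1138] turn -0.0076
```

Request:
move_arm(moves=[[0.002, 0.002, 0.05, 0], [0.002, 0.002, 0.09, 0], [0.002, 0.002, 0.105, 0], [0.002, 0.002, 0.11, 0], [0.002, 0.002, 0.1132, 0], [0.002, 0.002, 0.1132, 0], [0.002, 0.002, 0.1132, 0]])

```text
clock: 13.35
eef_pos: [450.0, 357.5, 18.0]
eef_rot: [3.141, 0.002, -3.021]
wrist_force: [-0.1, -0.6, -0.6]
finger_gap: 17.5
finger_force: 55.0
```

Request:
move_arm(moves=[[0, 0, 0, 0], [0, 0, 0, 0], [0, 0, 0, 0], [0, 0, 0, 0], [0, 0, 0, 0], [0, 0, -0.03, 0], [0, 0, -0.08, 0], [0, 0, -0.12, 0], [0, 0, -0.12, 0]], jaw=0.05)

```text
clock: 14.25
eef_pos: [451.2, 358.4, 142.3]
eef_rot: [3.137, 0.008, -3.021]
wrist_force: [-0.2, -0.1, -0.9]
finger_gap: 49.9
finger_force: 0.0
```

```bash
cat >> h.py <<'E'
def disc(n,x,y,z0=2.0,rad=45,c=None):
    "fit of a disc near x,y: centre from points standing above z0"
    c=c or cam(n); W=pts(c).reshape(-1,3)
    q=W[(np.hypot(W[:,0]-x,W[:,1]-y)<rad)&(W[:,2]>z0)&(W[:,2]<40)]
    (cx,cy),r=cv2.minEnclosingCircle(q[:,:2].astype(np.float32)); print(n,'c',round(cx,1),round(cy,1),'r',round(r,1),'mean',q.mean(0).round(1),len(q))
E
python3 - <<'E'
from h import *
c=cam("top"); save(c,'top10'); W=pts(c); m=(W[...,2]>27)&(W[...,2]<34)&(W[...,0]<500)&(W[...,0]>370)&(abs(W[...,1]-356)<30)
q=W[m]; print('handle',cv2.minAreaRect(q[:,:2].astype(np.float32)),q.mean(0))
m=(W[...,2]>20)&(W[...,2]<27)&(W[...,0]<600)&(W[...,0]>480)&(abs(W[...,1]-366)<30)
q=W[m]; print('blade',cv2.minAreaRect(q[:,:2].astype(np.float32)),q.mean(0))
for x,y in [(564,168),(556,64),(664,172),(661,62),(459,174)]: disc("top",x,y,5,c=c)
s=manip.read_state();print(s["eef_pos"],s["eef_rot"])
E
```

```text
handle ((435.8210144042969, 357.115234375), (113.75757598876953, 16.050752639770508), 7.8136162757873535) [398.23781891 352.51126088  30.13927602]
blade ((535.7259521484375, 365.3037414550781), (42.69830322265625, 104.98845672607422), 87.23966217041016) [528.91875074 367.93577707  23.44779462]
top c 556.2 167.2 r 41.4 mean [564.4 165.6  15.9] 432
top c 564.5 54.3 r 36.1 mean [561.   61.5  17.6] 425
top c 667.7 171.2 r 39.5 mean [665.  171.4  10.3] 359
top c 657.3 57.9 r 39.1 mean [661.4  60.8  10.2] 356
top c 449.8 176.4 r 41.2 mean [458.9 173.4  10.1] 383
[450.19224784 357.72947806 139.11628866] [ 3.13928268  0.00431965 -3.02085134]
```

```bash
python3 - <<'E'
from h import *
T={'heel':(564,168,16),'crown':(556,64,15),'sA':(664,172,10),'sB':(661,62,10),'sC':(459,174,10)}
for n in("top","scene"):
  c=cam(n); W=pts(c).reshape(-1,3)
  for k,(x,y,h) in T.items():
    q=W[(np.hypot(W[:,0]-x,W[:,1]-y)<40)&(abs(W[:,2]-h)<(3 if k!='crown' else 8))]
    (cx,cy),(a,b),an=cv2.minAreaRect(q[:,:2].astype(np.float32)); lo,hi=np.percentile(q,[2,98],axis=0)
    print(n,k,'mean',q.mean(0).round(1),'med',np.median(q,0).round(1),'mid',((lo+hi)/2).round(1),(hi-lo).round(1),len(q))
go(564.4,167.4,80,1.7874)
E
```

```text
top heel mean [564.9 166.   16. ] med [565.4 165.5  16. ] mid [565.5 166.3  16. ] [49.7 51.6  5.4] 355
top crown mean [560.8  61.8  17.5] med [560.4  61.5  18.2] mid [561.9  61.5  16.2] [52.  49.9 12.9] 396
top sA mean [664.1 171.3  10. ] med [663.9 171.8  10. ] mid [665.  170.7  10.1] [47.7 48.   5.3] 310
top sB mean [661.2  61.1   9.9] med [661.5  61.2   9.9] mid [660.7  60.   10. ] [48.2 47.6  5.6] 302
top sC mean [459.8 172.9  10.1] med [459.7 172.3  10. ] mid [459.7 173.6  10.1] [49.1 47.   5.5] 322
scene heel mean [565.9 164.2  16.1] med [566.  164.2  16.2] mid [565.5 164.7  16. ] [51.7 50.9  5.2] 324
scene crown mean [567.9  57.4  17.1] med [569.6  56.6  18.1] mid [564.3  59.3  15.3] [47.4 51.6 14.8] 360
scene sA mean [664.9 169.7  10.2] med [664.6 169.8  10.3] mid [665.  169.8   9.9] [48.  49.4  5.3] 315
scene sB mean [661.6  59.2  10.1] med [662.1  59.1  10. ] mid [661.4  59.   10.1] [47.1 48.2  5.2] 350
scene sC mean [460.7 171.3  10.1] med [460.6 171.2  10. ] mid [460.6 171.3  10.1] [49.7 47.9  5.4] 236
move [-0.0918 -0.2019  0.0558] turn 1.4749
```

Request:
move_arm(moves=[[-0.091, -0.203, 0.055, 1.475], [-0.091, -0.203, 0.055, 1.475], [-0.091, -0.203, 0.055, 1.475], [-0.091, -0.203, 0.055, 1.475], [-0.091, -0.203, 0.055, 1.475], [-0.091, -0.203, 0.055, 1.475], [-0.091, -0.203, 0.055, 1.475], [-0.091, -0.203, 0.055, 1.475], [-0.091, -0.203, 0.055, 1.475], [-0.091, -0.203, 0.055, 1.475], [-0.091, -0.203, 0.055, 1.475], [-0.091, -0.203, 0.055, 1.475]], jaw=0.08)

```text
clock: 15.6
eef_pos: [563.6, 166.4, 80.4]
eef_rot: [-3.14, 0.0, 1.791]
wrist_force: [0.3, -0.3, -0.1]
finger_gap: 80.0
finger_force: 0.0
```

```bash
python3 - <<'E'
from h import *
s=manip.read_state();print(s["eef_pos"],s["eef_rot"])
c=cam("wrist"); W=pts(c).reshape(-1,3); save(c,'wrist11')
for k,(x,y,h,r) in {'heel':(565,166,16,3),'crown':(560,62,15,8),'sC':(460,173,10,3)}.items():
    q=W[(np.hypot(W[:,0]-x,W[:,1]-y)<40)&(abs(W[:,2]-h)<r)]
    if len(q)>5:
        lo,hi=np.percentile(q,[2,98],axis=0); print(k,q.mean(0).round(1),((lo+hi)/2).round(1),(hi-lo).round(1),len(q))
go(565,165.8,3,1.7874)
E
```

```text
[563.57021546 166.37594957  80.41480203] [-3.13970150e+00  6.81069860e-06  1.79109621e+00]
heel [565.1 168.2  15. ] [565.2 167.6  14.9] [51.  51.2  2.7] 3689
crown [560.4  74.   16.4] [561.8  72.6  14.8] [51.2 34.6 13. ] 2138
sC [461.1 175.    9. ] [461.1 174.6   9. ] [47.4 47.7  2.7] 3433
move [-0.0009  0.0012  0.0777] turn 0.0035
```

Request:
move_arm(moves=[[0, 0.001, 0.04, 0.003], [0, 0.001, 0.068, 0.003], [0, 0.001, 0.0773, 0.003], [0, 0.001, 0.0773, 0.003], [0, 0.001, 0.0773, 0.003], [0, 0.001, 0.0773, 0.003]])

```text
clock: 16.25
eef_pos: [565.9, 166.9, 5.8]
eef_rot: [3.139, -0.0, 1.785]
wrist_force: [-0.9, -0.9, 0.1]
finger_gap: 80.1
finger_force: 0.0
```

Request:
move_arm(moves=[[0, 0, 0, 0], [0, 0, 0, 0], [0, 0, 0, 0], [0, 0, 0, 0], [0, 0, 0, 0], [0, 0, 0, 0], [0, 0, -0.03, 0], [0, 0, -0.08, 0], [0, 0, -0.12, 0], [0, 0, -0.12, 0], [0, 0, -0.12, 0]], jaw=0.04, squeeze=20)

```text
clock: 17.35
eef_pos: [565.1, 166.7, 124.3]
eef_rot: [3.141, 0.0, 1.784]
wrist_force: [0.4, -0.4, -1.5]
finger_gap: 57.2
finger_force: 20.0
```

```bash
python3 - <<'E'
from h import *
go(551,-190.2,100,1.7874)
E
```

```text
move [-0.3458 -0.0894  0.0242] turn -0.0031
```

Request:
move_arm(moves=[[-0.3458, -0.0894, 0.02, -0.003], [-0.3458, -0.0894, 0.02, -0.003], [-0.3458, -0.0894, 0.02, -0.003], [-0.3458, -0.0894, 0.02, -0.003], [-0.3458, -0.0894, 0.02, -0.003], [-0.3458, -0.0894, 0.02, -0.003], [-0.3458, -0.0894, 0.02, -0.003], [-0.3458, -0.0894, 0.02, -0.003], [-0.3458, -0.0894, 0.02, -0.003], [-0.3458, -0.0894, 0.02, -0.003], [-0.3458, -0.0894, 0.02, -0.003]])

```text
clock: 18.45
eef_pos: [551.0, -188.7, 103.8]
eef_rot: [-3.141, -0.001, 1.789]
wrist_force: [0.6, -0.3, -0.8]
finger_gap: 57.4
finger_force: 20.0
```

```bash
python3 - <<'E'
from h import *
go(551,-190.2,54.5,1.7874)
s=manip.read_state(); print(s["eef_pos"],s["joints"])
for n in("top","scene"):
  c=cam(n); save(c,n+'12'); W=pts(c).reshape(-1,3)
  q=W[(np.hypot(W[:,0]-551,W[:,1]+190)<60)&(abs(W[:,2]-50)<2.5)]
  lo,hi=np.percentile(q,[2,98],axis=0); print(n,q.mean(0).round(1),((lo+hi)/2).round(1),(hi-lo).round(1),len(q))
E
```

```text
move [-0.0015 -0.0003  0.0493] turn 0.0016
[ 551.02342554 -188.65092865  103.81891613] [-3.92784338e-01  4.70744437e-01  1.53282521e+00  1.07258141e-04
  1.13882233e+00 -6.11070079e-01]
top [ 548.7 -165.    49.8] [ 551.9 -164.8   50.1] [89.7 45.3  4.6] 421
scene [ 556.8 -192.    50.8] [ 554.6 -190.1   50.1] [82.9 90.6  4.5] 907
```

View pics/scene12.png

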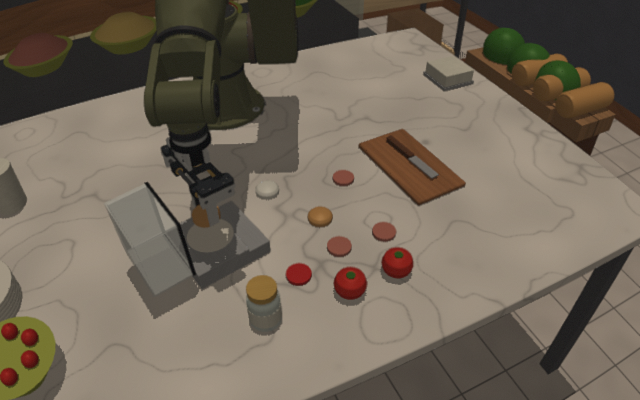

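Request:
move_arm(moves=[[-0.0012, 0, 0.025, 0], [-0.0012, 0, 0.042, 0], [-0.0012, 0, 0.0485, 0], [-0.0012, 0, 0.0485, 0], [-0.0012, 0, 0.0485, 0], [-0.0012, 0, 0.0485, 0]])

```text
clock: 19.15
eef_pos: [551.6, -191.3, 56.5]
eef_rot: [3.141, 0.001, 1.788]
wrist_force: [-0.1, 0.7, -0.9]
finger_gap: 57.3
finger_force: 20.0
```

Request:
move_arm(moves=[[0, 0, 0, 0], [0, 0, 0, 0], [0, 0, 0, 0], [0, 0, -0.02, 0], [0, 0, -0.07, 0], [0, 0, -0.1, 0], [0, 0, -0.1, 0]], jaw=0.075)

```text
clock: 19.85
eef_pos: [552.9, -192.0, 160.5]
eef_rot: [3.135, 0.004, 1.787]
wrist_force: [0.1, -0.2, -0.7]
finger_gap: 74.9
finger_force: 0.0
```

```bash
python3 - <<'E'
from h import *
go(664.6,171.3,60,1.7874)
s=manip.read_state(); print(s["clock"],s["eef_pos"])
E
```

```text
move [0.3313 0.1866 0.1002] turn -0.0001
19.85 [ 552.86077107 -192.02420896  160.49085707]
```

Request:
move_arm(moves=[[0.3313, 0.1866, 0.05, 0], [0.3313, 0.1866, 0.09, 0], [0.3313, 0.1866, 0.09, 0], [0.3313, 0.1866, 0.09, 0], [0.3313, 0.1866, 0.09, 0], [0.3313, 0.1866, 0.09, 0], [0.3313, 0.1866, 0.09, 0], [0.3313, 0.1866, 0.09, 0], [0.3313, 0.1866, 0.09, 0], [0.3313, 0.1866, 0.09, 0], [0.3313, 0.1866, 0.09, 0], [0.3313, 0.1866, 0.09, 0]])

```text
clock: 21.05
eef_pos: [662.4, 171.0, 66.1]
eef_rot: [3.141, 0.0, 1.786]
wrist_force: [-0.7, -0.2, 0.1]
finger_gap: 75.0
finger_force: 0.0
```

```bash
python3 - <<'E'
from h import *
s=manip.read_state();print(s["eef_pos"],s["eef_rot"])
c=cam("wrist"); W=pts(c).reshape(-1,3); save(c,'wrist13')
for k,(x,y,h,r) in {'sA':(664.6,171.5,10,3)}.items():
    q=W[(np.hypot(W[:,0]-x,W[:,1]-y)<40)&(abs(W[:,2]-h)<r)]
    lo,hi=np.percentile(q,[2,98],axis=0); print(k,q.mean(0).round(1),((lo+hi)/2).round(1),(hi-lo).round(1),len(q))
c=cam("top"); save(c,'top13'); W=pts(c).reshape(-1,3)
for h in(66,50):
  q=W[(np.hypot(W[:,0]-551,W[:,1]+190)<60)&(abs(W[:,2]-h)<2.5)]
  lo,hi=np.percentile(q,[2,98],axis=0); print(h,q.mean(0).round(1),((lo+hi)/2).round(1),(hi-lo).round(1),len(q))
go(664.6,171.5,3,1.7874)
E
```

```text
[662.41229111 171.03923682  66.1352977 ] [3.14118267e+00 8.25867863e-05 1.78579984e+00]
sA [665.3 173.3   9. ] [665.4 172.9   8.9] [47.7 47.8  2.6] 3442
66 [ 551.7 -190.7   65.8] [ 552.  -190.1   65.9] [52.6 51.4  4.5] 342
50 [ 549.9 -185.5   49.8] [ 551.8 -188.7   49.9] [94.6 90.7  4.7] 659
move [-0.0003  0.0021  0.0632] turn -0.0013
```

Request:
move_arm(moves=[[0.0005, 0.002, 0.035, 0], [0.0005, 0.002, 0.055, 0], [0.0005, 0.002, 0.0625, 0], [0.0005, 0.002, 0.0625, 0], [0.0005, 0.002, 0.0625, 0], [0.0005, 0.002, 0.0625, 0]])

```text
clock: 21.75
eef_pos: [664.9, 173.3, 4.8]
eef_rot: [3.139, 0.0, 1.787]
wrist_force: [0.8, 0.2, -0.2]
finger_gap: 74.9
finger_force: 0.0
```

Request:
move_arm(moves=[[0, 0, 0, 0], [0, 0, 0, 0], [0, 0, 0, 0], [0, 0, 0, 0], [0, 0, 0, 0], [0, 0, 0, 0]], jaw=0.04)

```text
clock: 22.35
eef_pos: [664.2, 173.3, 3.5]
eef_rot: [3.141, 0.0, 1.787]
wrist_force: [-0.5, -0.0, 2.2]
finger_gap: 52.3
finger_force: 20.0
```

Request:
move_arm(moves=[[0, 0, -0.03, 0], [0, 0, -0.08, 0], [0, 0, -0.12, 0], [0, 0, -0.12, 0], [0, 0, -0.12, 0]])

```text
clock: 22.85
eef_pos: [664.2, 173.3, 123.6]
eef_rot: [3.141, -0.0, 1.787]
wrist_force: [0.1, -0.3, -1.4]
finger_gap: 52.3
finger_force: 20.0
```

```bash
python3 - <<'E'
from h import *
go(551.5,-190.4,110,1.7874)
E
```

```text
move [-0.331  -0.1883  0.0134] turn -0.0001
```

Request:
move_arm(moves=[[-0.331, -0.1883, 0.01, 0], [-0.331, -0.1883, 0.01, 0], [-0.331, -0.1883, 0.01, 0], [-0.331, -0.1883, 0.01, 0], [-0.331, -0.1883, 0.01, 0], [-0.331, -0.1883, 0.01, 0], [-0.331, -0.1883, 0.01, 0], [-0.331, -0.1883, 0.01, 0], [-0.331, -0.1883, 0.01, 0], [-0.331, -0.1883, 0.01, 0], [-0.331, -0.1883, 0.01, 0], [-0.331, -0.1883, 0.01, 0]])

```text
clock: 24.05
eef_pos: [551.6, -189.2, 112.8]
eef_rot: [-3.141, -0.0, 1.789]
wrist_force: [0.8, 0.2, -1.2]
finger_gap: 52.4
finger_force: 20.0
```

```bash
python3 - <<'E'
from h import *
s=manip.read_state(); print(s["eef_pos"],s["eef_rot"])
go(551.5,-190.4,70,1.7874)
E
```

```text
[ 551.58685456 -189.24627413  112.81089498] [-3.14106230e+00 -4.85175405e-04  1.78892611e+00]
move [-0.0011 -0.0003  0.0428] turn 0.0015
```

Request:
move_arm(moves=[[-0.0005, 0, 0.02, 0], [-0.0005, 0, 0.036, 0], [-0.0005, 0, 0.0433, 0], [-0.0005, 0, 0.0433, 0], [-0.0005, 0, 0.0433, 0], [-0.0005, 0, 0.0433, 0], [-0.0005, 0, 0.0433, 0]])

```text
clock: 24.75
eef_pos: [551.7, -191.0, 70.5]
eef_rot: [3.141, 0.0, 1.787]
wrist_force: [-0.3, -0.8, -0.4]
finger_gap: 52.2
finger_force: 20.0
```

Request:
move_arm(moves=[[0, 0, 0, 0], [0, 0, 0, 0], [0, 0, 0, 0], [0, 0, -0.02, 0], [0, 0, -0.06, 0], [0, 0, -0.09, 0], [0, 0, -0.09, 0], [0, 0, -0.09, 0]], jaw=0.07)

```text
clock: 25.55
eef_pos: [551.4, -191.0, 160.0]
eef_rot: [3.141, 0.0, 1.787]
wrist_force: [0.1, 0.1, -0.2]
finger_gap: 70.5
finger_force: 0.0
```

```bash
python3 - <<'E'
from h import *
go(661.2,61.4,60,1.7874)
E
```

```text
move [0.223  0.1614 0.1   ] turn -0.0001
```

Request:
move_arm(moves=[[0.223, 0.1614, 0.05, 0], [0.223, 0.1614, 0.095, 0], [0.223, 0.1614, 0.095, 0], [0.223, 0.1614, 0.095, 0], [0.223, 0.1614, 0.095, 0], [0.223, 0.1614, 0.095, 0], [0.223, 0.1614, 0.095, 0], [0.223, 0.1614, 0.095, 0], [0.223, 0.1614, 0.095, 0], [0.223, 0.1614, 0.095, 0], [0.223, 0.1614, 0.095, 0]], jaw=0.075)

```text
clock: 26.65
eef_pos: [661.2, 60.4, 65.5]
eef_rot: [3.141, 0.0, 1.786]
wrist_force: [0.5, 0.5, 0.0]
finger_gap: 74.9
finger_force: 0.0
```

```bash
cat >> h.py <<'E'
def look(x,y,h,n="wrist",r=3):
    c=cam(n); W=pts(c).reshape(-1,3)
    q=W[(np.hypot(W[:,0]-x,W[:,1]-y)<40)&(abs(W[:,2]-h)<r)]
    lo,hi=np.percentile(q,[2,98],axis=0); print(n,q.mean(0).round(1),((lo+hi)/2).round(1),(hi-lo).round(1),len(q))
E
python3 - <<'E'
from h import *
s=manip.read_state();print(s["eef_pos"],s["eef_rot"])
look(661,61,10); look(551.5,-190.5,76,"top"); look(551.5,-190.5,76,"scene")
go(661.2,61.3,3,1.7874)
E
```

```text
[661.24065048  60.43875115  65.48832083] [3.14087135e+00 1.96092720e-04 1.78604288e+00]
wrist [661.8  62.9   9. ] [662.   62.5   9. ] [47.7 48.   2.6] 3460
top [ 553.  -191.5   75.8] [ 552.5 -191.5   75.9] [49.7 47.9  5.1] 342
scene [ 553.3 -193.5   77. ] [ 551.8 -193.1   76.2] [49.4 48.2  5.3] 345
move [0.0004 0.     0.0623] turn -0.0008
```

Request:
move_arm(moves=[[0.0012, 0, 0.035, 0], [0.0012, 0, 0.055, 0], [0.0012, 0, 0.0618, 0], [0.0012, 0, 0.0618, 0], [0.0012, 0, 0.0618, 0], [0.0012, 0, 0.0618, 0]])

```text
clock: 27.4
eef_pos: [661.6, 62.7, 4.6]
eef_rot: [3.14, 0.0, 1.787]
wrist_force: [-0.1, 0.3, 0.2]
finger_gap: 75.2
finger_force: 0.0
```

Request:
move_arm(moves=[[0, 0, 0, 0], [0, 0, 0, 0], [0, 0, 0, 0], [0, 0, 0, 0], [0, 0, 0, 0], [0, 0, 0, 0]], jaw=0.04)

```text
clock: 28.0
eef_pos: [661.0, 62.7, 3.4]
eef_rot: [3.141, 0.0, 1.787]
wrist_force: [-0.7, -1.0, 3.1]
finger_gap: 52.2
finger_force: 20.0
```

Request:
move_arm(moves=[[0, 0, -0.03, 0], [0, 0, -0.08, 0], [0, 0, -0.12, 0], [0, 0, -0.12, 0], [0, 0, -0.12, 0]])

```text
clock: 28.5
eef_pos: [661.0, 62.6, 123.5]
eef_rot: [3.141, 0.0, 1.787]
wrist_force: [-0.6, 0.4, -1.0]
finger_gap: 52.1
finger_force: 20.0
```

```bash
python3 - <<'E'
from h import *
go(551.5,-190,120,1.7874)
E
```

```text
move [-0.2232 -0.1612  0.0034] turn -0.0001
```

Request:
move_arm(moves=[[-0.2232, -0.1612, 0.003, 0], [-0.2232, -0.1612, 0.003, 0], [-0.2232, -0.1612, 0.003, 0], [-0.2232, -0.1612, 0.003, 0], [-0.2232, -0.1612, 0.003, 0], [-0.2232, -0.1612, 0.003, 0], [-0.2232, -0.1612, 0.003, 0], [-0.2232, -0.1612, 0.003, 0], [-0.2232, -0.1612, 0.003, 0], [-0.2232, -0.1612, 0.003, 0]])

```text
clock: 29.5
eef_pos: [551.7, -188.8, 119.7]
eef_rot: [-3.141, -0.0, 1.789]
wrist_force: [-0.7, -0.3, -0.9]
finger_gap: 52.6
finger_force: 20.0
```

Request:
move_arm(moves=[[0, 0, 0.02, 0], [0, 0, 0.034, 0], [0, 0, 0.0403, 0], [0, 0, 0.0403, 0], [0, 0, 0.0403, 0], [0, 0, 0.0403, 0], [0, 0, 0.0403, 0]])

```text
clock: 30.2
eef_pos: [551.6, -190.0, 80.1]
eef_rot: [3.141, 0.0, 1.787]
wrist_force: [0.0, -0.1, -0.1]
finger_gap: 52.0
finger_force: 20.0
```

Request:
move_arm(moves=[[0, 0, 0, 0], [0, 0, 0, 0], [0, 0, 0, 0], [0, 0, -0.02, 0], [0, 0, -0.06, 0], [0, 0, -0.08, 0], [0, 0, -0.08, 0], [0, 0, -0.08, 0]], jaw=0.07)

```text
clock: 31.0
eef_pos: [551.3, -189.9, 159.4]
eef_rot: [-3.141, -0.0, 1.787]
wrist_force: [0.2, 0.1, 0.4]
finger_gap: 70.2
finger_force: 0.0
```

```bash
python3 - <<'E'
from h import *
go(460.5,173.2,60,1.7874)
E
```

```text
move [ 0.3741 -0.0106  0.0994] turn -0.0001
```

Request:
move_arm(moves=[[0.3741, -0.0106, 0.05, 0], [0.3741, -0.0106, 0.095, 0], [0.3741, -0.0106, 0.095, 0], [0.3741, -0.0106, 0.095, 0], [0.3741, -0.0106, 0.095, 0], [0.3741, -0.0106, 0.095, 0], [0.3741, -0.0106, 0.095, 0], [0.3741, -0.0106, 0.095, 0], [0.3741, -0.0106, 0.095, 0], [0.3741, -0.0106, 0.095, 0], [0.3741, -0.0106, 0.095, 0], [0.3741, -0.0106, 0.095, 0]], jaw=0.075)

```text
clock: 32.2
eef_pos: [461.1, 172.1, 64.9]
eef_rot: [3.142, 0.0, 1.786]
wrist_force: [0.3, -0.6, 0.3]
finger_gap: 75.1
finger_force: 0.0
```

```bash
python3 - <<'E'
from h import *
s=manip.read_state();print(s["eef_pos"],s["eef_rot"])
look(460.5,173.5,10); look(551.5,-190.5,86,"top"); look(551.5,-190.5,86,"scene")
go(460.6,173.4,3,1.7874)
E
```

```text
[461.05435104 172.07381606  64.86335581] [3.14153769e+00 7.30843987e-05 1.78566729e+00]
wrist [460.1 175.2   9. ] [460.2 174.8   9. ] [47.8 47.8  2.6] 3496
top [ 552.4 -189.6   85.9] [ 553. -190.   86.] [47.2 46.9  5.5] 349
scene [ 552.4 -191.7   87.1] [ 551.5 -191.6   86.6] [51.3 47.6  4.6] 344
move [ 0.001  -0.0002  0.062 ] turn -0.0014
```

Request:
move_arm(moves=[[0.0012, 0, 0.035, 0], [0.0012, 0, 0.055, 0], [0.0012, 0, 0.0615, 0], [0.0012, 0, 0.0615, 0], [0.0012, 0, 0.0615, 0], [0.0012, 0, 0.0615, 0]])

```text
clock: 32.95
eef_pos: [461.1, 174.4, 4.4]
eef_rot: [3.14, -0.0, 1.787]
wrist_force: [-0.4, -0.8, -0.9]
finger_gap: 75.1
finger_force: 0.0
```

Request:
move_arm(moves=[[0, 0, 0, 0], [0, 0, 0, 0], [0, 0, 0, 0], [0, 0, 0, 0], [0, 0, 0, 0], [0, 0, 0, 0]], jaw=0.04)

```text
clock: 33.55
eef_pos: [460.5, 174.3, 3.5]
eef_rot: [3.141, -0.0, 1.787]
wrist_force: [-1.6, -0.6, 5.1]
finger_gap: 52.0
finger_force: 20.0
```

Request:
move_arm(moves=[[0, 0, -0.03, 0], [0, 0, -0.08, 0], [0, 0, -0.12, 0], [0, 0, -0.12, 0], [0, 0, -0.12, 0]])

```text
clock: 34.05
eef_pos: [460.5, 174.3, 123.4]
eef_rot: [3.141, -0.0, 1.787]
wrist_force: [-0.3, -0.7, -0.9]
finger_gap: 52.5
finger_force: 20.0
```

```bash
python3 - <<'E'
from h import *
go(551.5,-190.2,123,1.7874)
E
```

```text
move [-0.3755  0.0106  0.0004] turn -0.0001
```

Request:
move_arm(moves=[[-0.3755, 0.0106, 0, 0], [-0.3755, 0.0106, 0, 0], [-0.3755, 0.0106, 0, 0], [-0.3755, 0.0106, 0, 0], [-0.3755, 0.0106, 0, 0], [-0.3755, 0.0106, 0, 0], [-0.3755, 0.0106, 0, 0], [-0.3755, 0.0106, 0, 0], [-0.3755, 0.0106, 0, 0], [-0.3755, 0.0106, 0, 0], [-0.3755, 0.0106, 0, 0]])

```text
clock: 35.15
eef_pos: [551.0, -189.0, 122.3]
eef_rot: [-3.14, -0.001, 1.788]
wrist_force: [0.2, 0.0, -0.2]
finger_gap: 52.2
finger_force: 20.0
```

Request:
move_arm(moves=[[0, 0, 0.015, 0], [0, 0, 0.028, 0], [0, 0, 0.0333, 0], [0, 0, 0.0333, 0], [0, 0, 0.0333, 0], [0, 0, 0.0333, 0], [0, 0, 0.0333, 0]])

```text
clock: 35.85
eef_pos: [551.5, -190.1, 90.0]
eef_rot: [3.142, 0.0, 1.787]
wrist_force: [-0.2, 0.2, -0.9]
finger_gap: 52.6
finger_force: 20.0
```

Request:
move_arm(moves=[[0, 0, 0, 0], [0, 0, 0, 0], [0, 0, 0, 0], [0, 0, -0.02, 0], [0, 0, -0.05, 0], [0, 0, -0.07, 0], [0, 0, -0.07, 0], [0, 0, -0.07, 0]], jaw=0.07)

```text
clock: 36.65
eef_pos: [551.3, -190.1, 159.4]
eef_rot: [-3.141, -0.0, 1.787]
wrist_force: [0.2, -0.0, 0.1]
finger_gap: 70.0
finger_force: 0.0
```

```bash
python3 - <<'E'
from h import *
go(562,62,65,1.7874)
E
```

```text
move [0.2439 0.0646 0.0945] turn -0.0001
```

Request:
move_arm(moves=[[0.2439, 0.0646, 0.045, 0], [0.2439, 0.0646, 0.0945, 0], [0.2439, 0.0646, 0.0945, 0], [0.2439, 0.0646, 0.0945, 0], [0.2439, 0.0646, 0.0945, 0], [0.2439, 0.0646, 0.0945, 0], [0.2439, 0.0646, 0.0945, 0], [0.2439, 0.0646, 0.0945, 0], [0.2439, 0.0646, 0.0945, 0]], jaw=0.08)

```text
clock: 37.55
eef_pos: [562.2, 60.8, 65.6]
eef_rot: [3.142, 0.0, 1.786]
wrist_force: [0.2, 0.3, 0.2]
finger_gap: 80.1
finger_force: 0.0
```

```bash
python3 - <<'E'
from h import *
s=manip.read_state();print(s["eef_pos"],s["eef_rot"])
for z,r in ((13,10),(20,3)): look(562,62,z,r=r)
look(551.5,-190.5,96,"top"); look(551.5,-190.5,96,"scene")
go(562,62.5,3,1.7874)
E
```

```text
[562.23365719  60.78366916  65.59186864] [3.14158273e+00 1.32594874e-04 1.78616516e+00]
wrist [561.2  66.8  16.8] [561.5  65.   14.5] [50.5 50.3 13.6] 4117
wrist [561.8  64.1  19.3] [562.   63.3  19.3] [38.  38.4  4.4] 2310
top [ 552.  -189.7   95.7] [ 551.6 -189.1   95.9] [48.3 47.5  5.3] 362
scene [ 553.7 -191.3   97. ] [ 551.9 -190.9   96.1] [49.4 47.3  5.4] 353
move [ 0.0015 -0.0001  0.0628] turn -0.0014
```

Request:
move_arm(moves=[[0.001, 0, 0.035, 0], [0.001, 0, 0.055, 0], [0.001, 0, 0.0622, 0], [0.001, 0, 0.0622, 0], [0.001, 0, 0.0622, 0], [0.001, 0, 0.0622, 0]])

```text
clock: 38.35
eef_pos: [562.7, 62.8, 4.6]
eef_rot: [3.14, 0.0, 1.787]
wrist_force: [1.0, 0.0, -0.4]
finger_gap: 80.2
finger_force: 0.0
```

Request:
move_arm(moves=[[0, 0, 0, 0], [0, 0, 0, 0], [0, 0, 0, 0], [0, 0, 0, 0], [0, 0, 0, 0], [0, 0, 0, 0]], jaw=0.045)

```text
clock: 38.95
eef_pos: [562.0, 62.9, 3.6]
eef_rot: [3.141, 0.0, 1.787]
wrist_force: [-1.4, 0.8, 3.8]
finger_gap: 57.2
finger_force: 20.1
```

Request:
move_arm(moves=[[0, 0, -0.03, 0], [0, 0, -0.08, 0], [0, 0, -0.13, 0], [0, 0, -0.13, 0], [0, 0, -0.13, 0]])

```text
clock: 39.45
eef_pos: [562.1, 62.9, 133.8]
eef_rot: [3.14, 0.0, 1.787]
wrist_force: [-0.6, 0.1, -1.5]
finger_gap: 56.9
finger_force: 20.0
```

```bash
python3 - <<'E'
from h import *
s=manip.read_state(); 
go(551.5,-190.2,132,1.7874); look(s["eef_pos"][0],s["eef_pos"][1],145,"top",8)
E
```

```text
move [-0.2449 -0.0648  0.0017] turn -0.0001Traceback (most recent call last):
  File "<stdin>", line 3, in <module>
  File "h.py", line 39, in look
    lo,hi=np.percentile(q,[2,98],axis=0); print(n,q.mean(0).round(1),((lo+hi)/2).round(1),(hi-lo).round(1),len(q))
          ~~~~~~~~~~~~~^^^^^^^^^^^^^^^^^
    return _quantile_unchecked(
        a, q, axis, out, overwrite_input, method, keepdims, weights)
    return _ureduce(a,
                    func=_quantile_ureduce_func,
    ...<5 lines>...
                    overwrite_input=overwrite_input,
                    method=method)
    r = func(a, **kwargs)
    result = _quantile(arr,
                       quantiles=q,
    ...<2 lines>...
                       out=out,
                       weights=wgt)
    slices_having_nans = np.isnan(arr[-1, ...])
                                  ~~~^^^^^^^^^
IndexError: index -1 is out of bounds for axis 0 with size 0
```

Request:
move_arm(moves=[[-0.2449, -0.0648, 0, 0], [-0.2449, -0.0648, 0, 0], [-0.2449, -0.0648, 0, 0], [-0.2449, -0.0648, 0, 0], [-0.2449, -0.0648, 0, 0], [-0.2449, -0.0648, 0, 0], [-0.2449, -0.0648, 0, 0], [-0.2449, -0.0648, 0, 0], [-0.2449, -0.0648, 0, 0], [-0.2449, -0.0648, 0, 0]])

```text
clock: 40.5
eef_pos: [551.5, -189.0, 133.2]
eef_rot: [-3.141, -0.0, 1.789]
wrist_force: [0.3, 0.2, -0.6]
finger_gap: 56.9
finger_force: 20.0
```

Request:
move_arm(moves=[[0, 0, 0.015, 0], [0, 0, 0.028, 0], [0, 0, 0.0336, 0], [0, 0, 0.0336, 0], [0, 0, 0.0336, 0], [0, 0, 0.0336, 0], [0, 0, 0.0336, 0]])

```text
clock: 41.2
eef_pos: [551.3, -190.2, 99.8]
eef_rot: [3.141, 0.0, 1.787]
wrist_force: [0.7, -0.3, -0.7]
finger_gap: 56.8
finger_force: 20.0
```

Request:
move_arm(moves=[[0, 0, 0, 0], [0, 0, 0, 0], [0, 0, 0, 0], [0, 0, -0.02, 0], [0, 0, -0.06, 0], [0, 0, -0.1, 0], [0.05, 0, -0.12, 0], [0.1, 0, -0.12, 0], [0.15, 0, -0.12, 0], [0.2, 0, -0.12, 0], [0.2, 0, -0.12, 0]], jaw=0.072)

```text
clock: 42.3
eef_pos: [507.3, 9.2, 220.3]
eef_rot: [3.141, -0.0, 1.792]
wrist_force: [0.3, -0.9, -0.2]
finger_gap: 71.8
finger_force: 0.0
```

```bash
python3 - <<'E'
from h import *
s=manip.read_state(); print(s["clock"],s["eef_pos"])
look(551.5,-190.5,110,"top",9); look(551.5,-190.5,110,"scene",9)
c=cam("top"); save(c,'top20'); P=pts(c).reshape(-1,3); q=P[np.hypot(P[:,0]-449,P[:,1]-359)<120]
q=q[(q[:,2]>20)&(q[:,2]<40)]; print('knife',q.mean(0),np.polyfit(q[:,0],q[:,1],1),q[:,0].min(),q[:,0].max())
c=cam("scene"); a=cv2.resize(c["frame"][150:330,80:320],None,fx=3,fy=3); cv2.imwrite('pics/scene20.png',a)
E
```

```text
42.3 [507.30310854   9.2084591  220.26077371]
top [ 551.3 -187.1  112.8] [ 551.6 -187.8  111.4] [50.8 49.7 14.3] 464
scene [ 560.1 -192.   112.8] [ 555.1 -191.6  110.4] [46.9 51.  16.8] 448
knife [479.18356437 361.71369935  26.45388166] [1.19765071e-01 3.04324246e+02] 354.04838440794646 567.0855010425335
```

View pics/scene20.png

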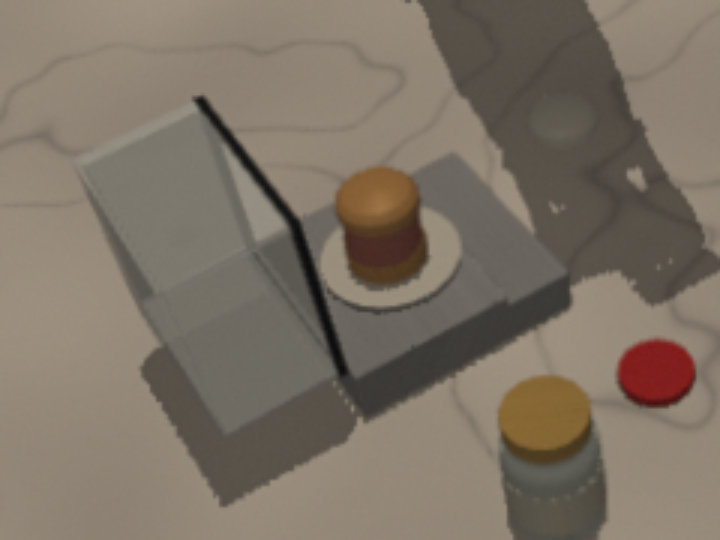

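Request:
move_arm(moves=[[-0.05, 0, -0.01, 0], [-0.1, 0, -0.01, 0], [-0.15, 0, -0.01, 0], [-0.2, 0, -0.01, 0], [-0.25, 0, -0.01, 0], [-0.3, 0, -0.01, 0], [-0.35, 0, -0.01, 0], [-0.405, 0, -0.01, 0], [-0.405, 0, -0.01, 0], [-0.405, 0, -0.01, 0], [-0.405, 0, -0.01, 0], [-0.405, 0, -0.01, 0]], jaw=0)

```text
clock: 43.7
eef_pos: [595.4, -389.5, 230.5]
eef_rot: [3.141, 0.001, 1.788]
wrist_force: [1.1, 0.0, 0.4]
finger_gap: 0.7
finger_force: 0.0
```

```bash
python3 - <<'E'
from h import *
s=manip.read_state(); print(s["eef_pos"],s["joints"],tok(s["eef_pos"]),s["wrist_force"])
go(*kw(203),172,1.7874)
E
```

```text
[ 595.3758648  -389.51533458  230.49995614] [-6.30841947e-01  6.71708663e-01  9.24173105e-01  8.02326847e-05
  1.54494566e+00 -8.48226532e-01] (np.float64(204.6833121805301), np.float64(0.35640727083828977)) [1.09490179 0.03303267 0.39198693]
move [ 0.0017 -0.0004  0.0585] turn 0.0008
```

Request:
move_arm(moves=[[0, 0, 0.03, 0], [0, 0, 0.057, 0], [0, 0, 0.057, 0], [0.01, 0, 0.057, 0], [0.02, 0, 0.057, 0], [0.03, 0, 0.057, 0], [0.04, 0, 0.057, 0], [0.05, 0, 0.057, 0], [0.06, 0, 0.057, 0], [0.07, 0, 0.057, 0], [0.08, 0, 0.057, 0], [0.08, 0, 0.057, 0]])

```text
clock: 44.9
eef_pos: [578.0, -310.8, 172.8]
eef_rot: [-3.141, -0.001, 1.788]
wrist_force: [-0.9, 0.9, 0.1]
finger_gap: 0.3
finger_force: 0.0
```

Request:
move_arm(moves=[[0.01, 0, 0, 0], [0.02, 0, 0, 0], [0.03, 0, 0, 0], [0.04, 0, 0, 0], [0.05, 0, 0, 0], [0.06, 0, 0, 0], [0.07, 0, 0, 0], [0.07, 0, 0, 0]])

```text
clock: 45.7
eef_pos: [562.8, -242.6, 172.3]
eef_rot: [-3.141, -0.001, 1.788]
wrist_force: [0.4, -1.5, -0.3]
finger_gap: 0.6
finger_force: 0.0
```

```bash
python3 - <<'E'
from h import *
s=manip.read_state(); print(s["eef_pos"],tok(s["eef_pos"]),s["wrist_force"])
c=cam("scene"); a=cv2.resize(c["frame"][70:290,60:320],None,fx=2.5,fy=2.5); cv2.imwrite('pics/scene21.png',a)
E
```

```text
[ 562.76406997 -242.6118885   172.3082687 ] (np.float64(54.2037801939788), np.float64(0.1072358402924549)) [ 0.3822715  -1.47397369 -0.32724815]
```

View pics/scene21.png

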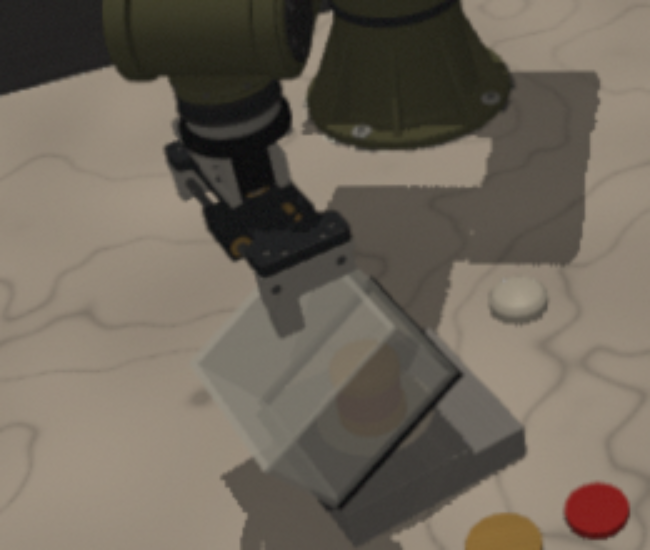

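Request:
move_arm(moves=[[0, 0, -0.03, 0], [0, 0, -0.056, 0], [0, 0, -0.056, 0], [0.05, 0, -0.056, 0], [0.1, 0, -0.056, 0], [0.1, 0, -0.056, 0], [0.1, 0, -0.04, 0], [0.1, 0, -0.03, 0], [0.1, 0, -0.02, 0], [0.1, 0, -0.01, 0], [0.1, 0, 0, 0], [0.1, 0, 0, 0]])

```text
clock: 46.95
eef_pos: [541.1, -146.3, 171.1]
eef_rot: [-3.14, -0.001, 1.787]
wrist_force: [-0.0, 0.8, 0.6]
finger_gap: 0.3
finger_force: 0.0
```

Request:
move_arm(moves=[[0, 0, 0.008, 0], [0, 0, 0.016, 0], [0, 0, 0.024, 0], [0, 0, 0.03, 0], [0, 0, 0.034, 0], [0, 0, 0.036, 0], [0, 0, 0.036, 0], [0, 0, 0.036, 0]])

```text
clock: 47.75
eef_pos: [541.0, -143.0, 137.8]
eef_rot: [-3.141, -0.006, 1.788]
wrist_force: [-13.6, 24.8, 22.4]
finger_gap: 0.5
finger_force: 16.9
```

Request:
move_arm(moves=[[0, 0, -0.02, 0], [0, 0, -0.06, 0], [0, 0, -0.1, 0], [0.05, 0, -0.12, 0], [0.1, 0, -0.12, 0], [0.15, 0, -0.12, 0], [0.2, 0, -0.12, 0], [0.25, 0, -0.12, 0], [0.25, 0, -0.12, 0]])

```text
clock: 48.65
eef_pos: [486.7, 102.1, 256.8]
eef_rot: [3.141, -0.001, 1.792]
wrist_force: [-0.2, -0.5, 0.1]
finger_gap: 0.6
finger_force: 0.0
```

```bash
python3 - <<'E'
from h import *
s=manip.read_state(); print(s["clock"],s["eef_pos"],s["wrist_force"])
for n in("top","scene"):
  c=cam(n); save(c,n+'22'); P=pts(c).reshape(-1,3); K=np.c_[(P[:,:2]-C)@kx,(P[:,:2]-C)@ky,P[:,2]]
  q=K[(abs(K[:,0])<70)&(abs(K[:,1])<70)&(K[:,2]>128)&(K[:,2]<160)]; print(n,len(q),'top slope',np.polyfit(q[:,0],q[:,2],1), np.median(q[:,2]))
  if n=="top":
    q=P[np.hypot(P[:,0]-449,P[:,1]-359)<130]; q=q[(q[:,2]>20)&(q[:,2]<40)]; print('knife',q.mean(0),np.polyfit(q[:,0],q[:,1],1))
  if n=="scene":
    a=cv2.resize(c["frame"][150:330,120:480],None,fx=2.2,fy=2.2); cv2.imwrite('pics/scene22c.png',a)
E
```

```text
48.65 [486.73683417 102.08138328 256.80721916] [-0.23263399 -0.47432642  0.07895603]
top 1042 top slope [1.27228582e-01 1.48627798e+02] 150.8811660660142
knife [484.96677188 387.79400521  26.64254322] [2.09288000e-01 2.86296279e+02]
scene 499 top slope [1.39282711e-01 1.46588492e+02] 155.5945897767864
```

View pics/scene22c.png

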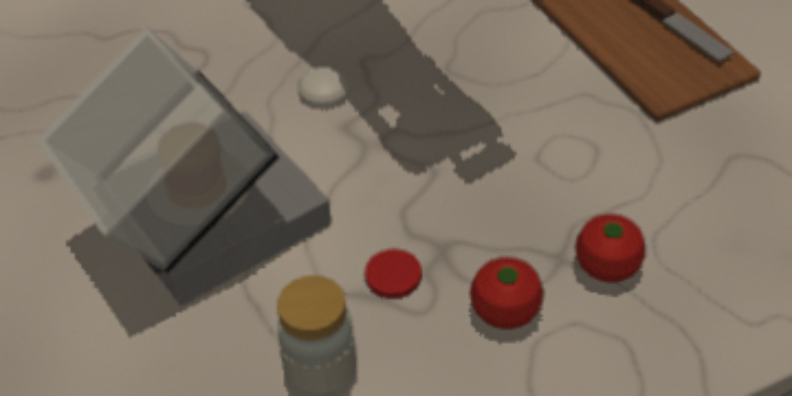

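```bash
python3 - <<'E'
from h import *
s=manip.read_state(); print(tok(s["eef_pos"]))
go(*kw(18),240,1.7874)
c=cam("top"); P=pts(c).reshape(-1,3); K=np.c_[(P[:,:2]-C)@kx,(P[:,:2]-C)@ky,P[:,2]]
for x in range(-60,150,15):
    q=K[(abs(K[:,0]-x)<6)&(abs(abs(K[:,1])-66)<7)&(K[:,2]>90)]; print(x,len(q),np.percentile(q[:,2],[50,95]).round(0) if len(q) else '')
W=pts(c); m=(W[...,2]>21)&(W[...,2]<36)&(W[...,0]<640)&(W[...,0]>330)&(abs(W[...,1]-380)<90); q=W[m]
r=cv2.minAreaRect(q[:,:2].astype(np.float32)); print('knife',r)
for lo,hi in((21,26.5),(27.5,36)):
    w=q[(q[:,2]>lo)&(q[:,2]<hi)]; print(w.mean(0),len(w))
m=(W[...,2]>11)&(W[...,2]<17)&(W[...,0]<680)&(W[...,0]>300)&(abs(W[...,1]-370)<100); print('board',cv2.minAreaRect(W[m][:,:2].astype(np.float32)))
a=cv2.resize(c["frame"][180:330,150:350],None,fx=3,fy=3); cv2.imwrite('pics/top23.png',a)
E
```

```text
(np.float64(-295.34271253063815), np.float64(0.27826350719374193))
move [-0.3133 -0.0009  0.0167] turn 0.0023
-60 16 [115. 120.]
-45 87 [131. 140.]
-30 102 [159. 168.]
-15 102 [185. 194.]
0 62 [191. 194.]
15 58 [183. 187.]
30 59 [174. 177.]
45 54 [165. 169.]
60 53 [158. 160.]
75 46 [149. 154.]
90 45 [141. 145.]
105 43 [132. 137.]
120 7 [125. 128.]
135 0 
knife ((489.439453125, 389.5836181640625), (187.9851837158203, 55.33134460449219), 22.426239013671875)
[529.33305581 397.52686337  23.72615636] 310
[447.24166451 380.63265348  30.33114638] 265
board ((484.43328857421875, 354.37310791015625), (271.0329284667969, 150.90927124023438), 4.151601314544678)
```

View pics/top23.png

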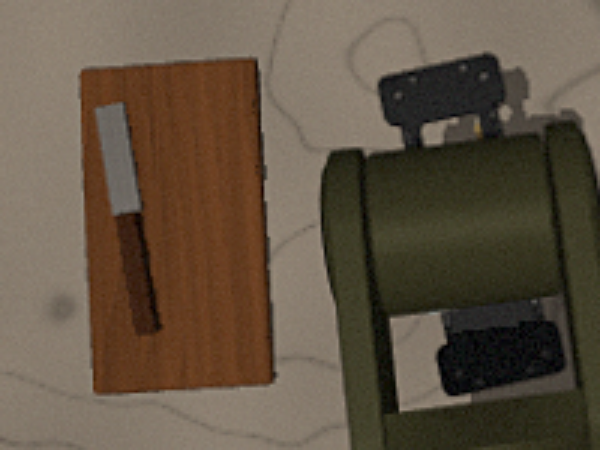

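Request:
move_arm(moves=[[-0.05, 0, 0.01, 0], [-0.1, 0, 0.015, 0], [-0.15, 0, 0.015, 0], [-0.2, 0, 0.015, 0], [-0.25, 0, 0.015, 0], [-0.3, 0, 0.015, 0], [-0.313, 0, 0.015, 0], [-0.313, 0, 0.015, 0], [-0.313, 0, 0.035, 0], [-0.313, 0, 0.05, 0], [-0.313, 0, 0.058, 0], [-0.313, 0, 0.066, 0]])

```text
clock: 50.0
eef_pos: [555.1, -207.3, 190.7]
eef_rot: [3.141, 0.0, 1.788]
wrist_force: [0.4, 0.5, -0.6]
finger_gap: 0.5
finger_force: 0.0
```

Request:
move_arm(moves=[[0, 0, 0.008, 0], [0, 0, 0.016, 0], [0, 0, 0.024, 0], [0, 0, 0.032, 0], [0, 0, 0.038, 0], [0, 0, 0.044, 0], [0, 0, 0.048, 0], [0, 0, 0.05, 0], [0, 0, 0.051, 0], [0, 0, 0.051, 0]])

```text
clock: 51.0
eef_pos: [555.6, -205.8, 142.8]
eef_rot: [3.139, -0.002, 1.788]
wrist_force: [-11.4, 19.6, 32.4]
finger_gap: 0.5
finger_force: 15.3
```

```bash
python3 - <<'E'
from h import *
s=manip.read_state(); print(s["eef_pos"],tok(s["eef_pos"]),s["wrist_force"])
E
```

```text
[ 555.60999209 -205.80052488  142.77662723] (np.float64(16.715255730435846), np.float64(1.0388235078751433)) [-11.39352774  19.57800621  32.37570817]
```

Request:
move_arm(moves=[[0, 0, -0.02, 0], [0, 0, -0.06, 0], [0, 0, -0.08, 0], [0.05, 0, -0.08, 0], [0.1, 0, -0.08, 0], [0.15, 0, -0.08, 0], [0.2, 0, -0.08, 0], [0.25, 0, -0.08, 0], [0.25, 0, -0.08, 0]])

```text
clock: 51.9
eef_pos: [500.3, 40.7, 219.8]
eef_rot: [3.141, -0.0, 1.792]
wrist_force: [0.2, -0.1, -0.3]
finger_gap: 0.2
finger_force: 0.0
```

```bash
python3 - <<'E'
from h import *
s=manip.read_state(); print(s["clock"],s["eef_pos"],tok(s["eef_pos"]))
for n in("top","scene"):
  c=cam(n); save(c,n+'24'); P=pts(c).reshape(-1,3); K=np.c_[(P[:,:2]-C)@kx,(P[:,:2]-C)@ky,P[:,2]]
  for x in range(-75,90,25):
    q=K[(abs(K[:,0]-x)<8)&(abs(K[:,1])<60)&(K[:,2]>110)&(K[:,2]<180)]; print(x,len(q),np.percentile(q[:,2],[50,95]).round(0) if len(q) else '')
a=cv2.resize(c["frame"][150:300,120:320],None,fx=3,fy=3); cv2.imwrite('pics/scene24c.png',a)
E
```

```text
51.9 [500.32629999  40.66839733 219.75857111] (np.float64(-235.87585317067922), np.float64(0.06520640309351605))
-75 101 [118. 133.]
-50 387 [147. 150.]
-25 377 [146. 148.]
0 366 [144. 147.]
25 364 [141. 144.]
50 355 [139. 142.]
75 284 [137. 141.]
-75 0 
-50 315 [148. 150.]
-25 327 [146. 148.]
0 325 [145. 147.]
25 336 [143. 145.]
50 352 [141. 143.]
75 414 [139. 141.]
```

View pics/scene24c.png

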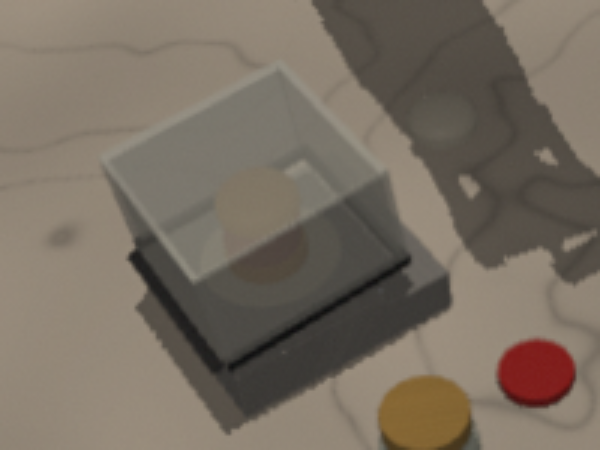

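Request:
move_arm(moves=[[-0.05, 0, 0, 0], [-0.1, 0, 0, 0], [-0.15, 0, 0, 0], [-0.186, 0, 0, 0], [-0.186, 0, 0.03, 0], [-0.186, 0, 0.06, 0], [-0.186, 0, 0.068, 0], [-0.184, 0, 0.072, 0], [-0.182, 0, 0.075, 0], [-0.18, 0, 0.078, 0], [-0.178, 0, 0.081, 0], [-0.178, 0, 0.082, 0]])

```text
clock: 53.2
eef_pos: [539.8, -137.1, 138.1]
eef_rot: [3.141, 0.0, 1.788]
wrist_force: [-2.3, 3.5, 10.4]
finger_gap: 0.7
finger_force: 5.2
```

Request:
move_arm(moves=[[0, 0, 0.0005, 0], [0, 0, 0.001, 0], [0, 0, 0.001, 0], [0, 0, 0.001, 0]])

```text
clock: 53.6
eef_pos: [539.9, -137.1, 138.1]
eef_rot: [3.141, -0.0, 1.788]
wrist_force: [-5.2, 3.8, 11.5]
finger_gap: 0.5
finger_force: 5.6
```

Height 138.1 with 11 N under the finger means the lid is shut; I'll back off and verify.

Request:
move_arm(moves=[[0, 0, -0.02, 0], [0, 0, -0.06, 0], [0, 0, -0.1, 0], [0.05, 0, -0.12, 0], [0.1, 0, -0.12, 0], [0.15, 0, -0.12, 0], [0.2, 0, -0.12, 0], [0.2, 0, -0.12, 0], [0.2, 0, -0.12, 0]])

```text
clock: 54.5
eef_pos: [496.6, 58.8, 257.2]
eef_rot: [3.141, 0.0, 1.79]
wrist_force: [-0.9, -1.1, -0.1]
finger_gap: 0.4
finger_force: 0.0
```

```bash
python3 - <<'E'
from h import *
for n in("top","scene"):
  c=cam(n); save(c,n+'25'); W=pts(c); P=W.reshape(-1,3); K=np.c_[(P[:,:2]-C)@kx,(P[:,:2]-C)@ky,P[:,2]]
  for x in (-60,-30,0,30,60):
    q=K[(abs(K[:,0]-x)<8)&(abs(K[:,1])<60)&(K[:,2]>110)&(K[:,2]<180)]; print(x,len(q),np.median(q[:,2]).round(1) if len(q) else '')
  if n=="top":
    m=(W[...,2]>21)&(W[...,2]<36)&(W[...,0]<640)&(W[...,0]>330)&(abs(W[...,1]-380)<90); q=W[m]; print('knife',q.mean(0))
a=cv2.resize(c["frame"][130:320,120:480],None,fx=2.2,fy=2.2); cv2.imwrite('pics/scene25c.png',a)
E
```

```text
-60 383 137.6
-30 383 137.6
0 372 137.6
30 366 137.6
60 365 137.6
knife [491.47102614 389.60941084  26.77780256]
-60 307 138.6
-30 308 138.3
0 311 138.7
30 322 138.9
60 336 139.1
```

View pics/scene25c.png

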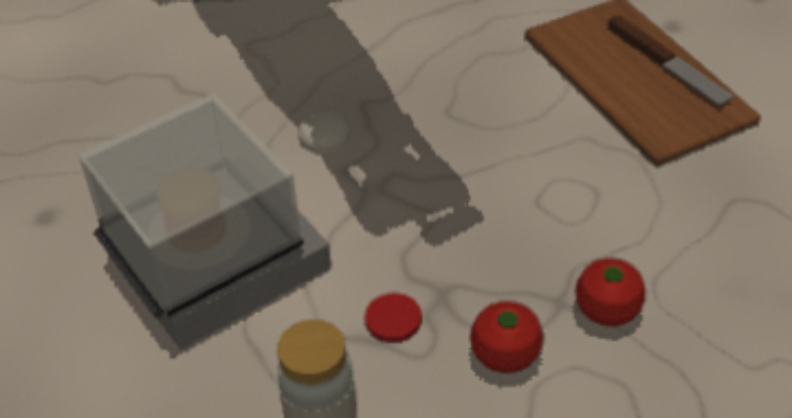

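The lid is level at 137.6 mm, so it is shut. The stack is upright and the knife lies flat on its board.

```bash
python3 -c "
from cell import manip
print(manip.sign_off())"
```

```text
the job is handed in; nothing more can be done
None
```

The job is handed in at about 55 s: I pried the lid fully open with the knife, stacked heel, three slices and crown on the plate, and shut the lid. The knife lies flat on its board, where something knocked it a few centimetres aside during the run, and the tomatoes and jar were not touched.

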